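# Lock a channel nut in a slotted strut

## Task

Take the stemmed channel nut from the sloping rest, stand it head down and square in the pocket of the setting block and let go of it, then take it again from above. Put its head lengthwise through the slot of the strut, about mid-length, down below the lips, and turn it a quarter turn so that the head lies crosswise under both lips; leave it standing there, and do not disturb the weight, the brass fitting or the spool.

Things in the scene. Friction and masses are not known exactly. Their poses are not given: they have to be found in the camera images.
- channel_nut: Loose steel channel nut, 120 g. Head: flat bar 34 x 19 x 9 mm, corners cut. Stem: square 16 x 16 mm, sides parallel to the head's, from 9 to 90 mm above the head's underside, then a round tip 13 mm across up to 95 mm. Origin at the centre of the head's underside; z up the stem, x along the head's 34 mm. Half a turn about z looks the same.
- nut_mid (a point): Centre of the channel nut, on the stem's axis, 47.5 mm above the head's underside; same axes as the nut. At the start the nut lies in the rest, head at the low end, z (towards the tip) sloping up 30 degrees from level, x level, and the stem sticks out freely beyond 50 mm from the head's underside.
- rest: Grey sloping rest, fixed, foot 110 x 60 mm, up to 65 mm high without the nut, origin on the worktop. The head's underside starts at x = 45, z = 40 mm in its frame, the stem rising at 30 degrees towards its -x. Two open-topped saddles 28 mm wide hold the stem 23-32 and 42-50 mm up the nut's axis, cheeks half-way up the stem; an end stop is under the head. The nut lifts out upwards.
- setting_block: Aluminium block 74 x 56 x 22 mm, fixed. Origin under its centre on the worktop. In its top is a rectangular pocket, 38 mm along the block's x and 23 mm along y, 7 mm deep.
- pocket_floor (a point): Centre of the floor of that pocket, 15 mm above the worktop. Axes of the block.
- strut: Steel slotted strut, fixed, 200 mm long (its x) and 45 mm wide (its y), on a grey foot plate 250 x 70 mm. Origin under its middle on the worktop. Its slot, 23 mm wide and open to the top, runs along x over the middle of its width. Channel floor 8.5 mm, lower edge of the inturned lips 22 mm, top of the lips 30 mm above the worktop. The cavity under the lips is 40 mm wide.
- weight: Bystander: steel laboratory weight with a knob, 42 mm across, 56 mm high. Leave alone.
- tee_fitting: Bystander: small brass tee fitting, 37 x 58 x 17 mm, lying flat. Leave alone.
- spool: Bystander: reel of solder, 62 mm across, 45 mm high, standing flat. Leave alone.
Not all that is in view belongs to the job. What is shaped like the channel_nut but blue, orange or red is not meant.

How it is judged:
By the outcome, as a careful person would: the job done as asked, in the order asked, and still so for the second after the job is handed in, with the robot touching nothing.
It also fails if it takes over 58 s, if anything falls off the work surface, if the arm or the gripper's body presses on something with over 40 N, if the wrist force passes 120 N, or if a joint passes its speed limit or range.

## Robot

A 6-joint arm with a two-finger parallel gripper is mounted at the origin on a cart in front of the work surface, level with it; the furniture and walls round the work are solid. World frame = base frame: x ahead of the robot, y to its left, z up, the work surface at z = 0. Lengths are in m, angles in rad, forces in N, time in s.
With the tool pointing down it reaches from about 0.225 to 0.875 m from the base axis. Payload 3.4 kg.
Tool frame: the origin (TCP) lies midway between the tips of the shut fingers; the grasp point (between the pads) lies 19 mm behind it; z points along the fingers, x is the direction in which the jaws open and shut, and the axes are right-handed (so a half turn about z gives the same grasp; the last joint's range is limited). The gripper opens to 85 mm and grips with 20 to 120 N. Pads are 22 mm wide; open, the fingers measure 114 mm over their backs; the gripper's body (76 mm by 85 mm) begins 54 mm behind the grasp point. The pads swing forward as they close: fully open they stand 13 mm farther back than shut.
Start: joints at [-1.334, 0.276, 1.505, -0, 1.361, -0.121], TCP at [0.201, -0.539, 0.231] pointing down, gripper open.
Joint ranges: [-2.89, 2.89], [-0.75, 2.08], [0.22, 2.7], [-1.18, 4.32], [0.11, 2.71], [-2.7, 2.7]. Speed limits (rad/s): [2.57, 2.57, 3.14, 3.14, 3.14, 3.14].

## Interface

Orientations are given as a unit quaternion [w, x, y, z].
In Python, from rig import robot gives the robot as it stands.
- The arm moves only by the tool jog_arm, never from a script. Its argument "plan" is a list that holds one entry, the list of rows, each a list of 7 numbers: the shift along the tool's x, y, z in mm, then the turn, a rotation vector about the tool's x, y, z in degrees, then the closure, from -1 (fully open) to 1 (shut). In form: [[[x, y, z, rx, ry, rz, grip], ...]]. A call has 1 to 10 rows; each row is the pose to reach, as a shift and turn from the pose commanded when the call began, along the tool's axes at that moment; what a row does not reach only later rows make up. A row lasts 1/10 s, in which the tool goes at most 50 mm and 8.59 degrees, less where a joint would pass 70% of its speed; a pose out of reach is approached as far as the arm can. A call with a gripper value outside its range is refused whole. The fingers move at their own pace and stop on an object; the grip force is fixed at half the most. Time passes only in rows, so rows that repeat a pose let the fingers close. It gives the time, the measured TCP pose, the force and the opening at its end, in the units of the state.
- robot.state(): the state, without advancing time (a new reading comes with each control period).
- robot.get_image(name): name is "scene" or "top" or "wrist"; returns (picture, depth): 480x640x3 uint8, blue, green, red; 480x640 float32, m along the optical axis (not along the pixel's ray), 0 where there is no reading.
- robot.camera_model(name): a dict with "mtx" (3x3 intrinsics, pixels), "world_from_camera" (4x4, takes a point from camera to world coordinates). Camera axes: x right, y up, looking along -z (the intrinsics and any distortion apply to the point x, -y, -z); pixel columns grow to the right and rows downward; lengths in m; the calibration is good to about 2 mm. A picture is of the moment at which its call begins: read the wrist's pose just before it. camera_model takes no time and is no camera call; for the wrist camera it gives the pose at the moment of the call.
- robot.hand_in(): hands the job in, once; it reports no verdict.
Trained networks look in the newest picture that a camera, given by its name, has taken for a name from the list of things; names that differ only in an ending like _2 or _b are one class to them, and where a whole thing is asked for, a point or a joint stands for the part that bears it (a point fixed in the world has none). Each returns a list of dicts, best first, with "score" (0 to 1); they miss things now and then, are a little off and sometimes report something else, mostly with a low value. They report only what shows in the picture. A call takes as long as a camera call. They do not tell look-alikes from the thing itself.
- robot.look_for(camera, query): "position" ([x, y, z] in m, in world coordinates, good to about 4 mm: the middle of the surface that is visible of it).
- robot.tip_of(camera, query): "position" ([x, y, z] in m, in world coordinates, good to about 4 mm: a listed point, or the origin of a listed thing).
The state is a dict: "t": time; "q": joint angles; "qvel": joint speeds; "effort": joint torques, N m; "eef_pos": TCP position; "orientation": TCP orientation; "force": force on the tool from outside, world axes, zero at the start; "ft_torque": the same for the moment, N m; "grip_width": finger opening in m.
Only numpy, scipy, OpenCV 4.12 (cv2) and the standard library are available. Lean on these libraries where they do the work, as an engineer would, in place of code of your own. Each camera call takes 0.05 s, during which the arm holds its last target.

## Working session

There is one attempt and no reset: what is moved stays moved. The work goes in short steps, Python scripts to look and compute and a tool call to move; the robot and the scene stay as the last step left them, time stands still between calls to the robot, and variables do not carry over. Pictures are saved under pics/ and viewed, and the job is handed in when it is done.

Besides the shell and the picture viewer there is one more tool, called after ">>>" as name(argument=value, ...) on one line, values as JSON. jog_arm: Moves the arm, as the interface text tells. Its arguments: {"type":"object","properties":{"plan":{"type":"array"}},"required":["plan"]}

```bash
ls; mkdir -p pics
python3 - <<'E'
from rig import robot
import cv2,numpy as np
s=robot.state(); print(s['t'],s['eef_pos'],s['orientation'],s['grip_width'])
for n in ["scene","top","wrist"]:
    im,d=robot.get_image(n); cv2.imwrite(f"pics/{n}0.png",im); np.save(f"pics/{n}0.npy",d)
    m=robot.camera_model(n); print(n,{k:np.round(np.array(v),4).tolist() for k,v in m.items()} )
for n in ["top","scene"]:
  for q in ["channel_nut","nut_mid","rest","setting_block","pocket_floor","strut"]:
    r=robot.tip_of(n,q); print(n,q,[(round(x['score'],2),np.round(x['position'],4).tolist()) for x in r[:4]])
E
```

```text
pics
0.0 [ 0.20124668 -0.53808001  0.23044037] [-6.01983953e-04  8.21652550e-01 -5.69987953e-01 -6.76055637e-04] 0.0853952692938132
scene {'mtx': [[589.1261, 0.0, 319.3986], [0.0, 589.1261, 232.2753], [0.0, 0.0, 1.0]], 'world_from_camera': [[-0.5455, 0.5034, -0.6701, -0.3033], [-0.8379, -0.3085, 0.4503, 0.6773], [0.0199, 0.8071, 0.5901, 0.861], [0.0, 0.0, 0.0, 1.0]]}
top {'mtx': [[622.2335, 0.0, 311.1571], [0.0, 622.2335, 233.4559], [0.0, 0.0, 1.0]], 'world_from_camera': [[-0.0285, 0.998, -0.0567, 0.5364], [-0.9995, -0.0278, 0.0133, 0.0812], [0.0117, 0.0571, 0.9983, 1.3255], [0.0, 0.0, 0.0, 1.0]]}
wrist {'mtx': [[348.3324, 0.0, 318.7033], [0.0, 348.3324, 240.5841], [0.0, 0.0, 1.0]], 'world_from_camera': [[0.3512, 0.895, 0.2751, 0.2699], [-0.9363, 0.3363, 0.1012, -0.514], [-0.0019, -0.2931, 0.9561, 0.3731], [0.0, 0.0, 0.0, 1.0]]}
top channel_nut [(0.96, [0.5409, 0.1427, 0.0115]), (0.92, [0.5143, 0.2806, 0.0399]), (0.8, [0.6768, 0.0087, 0.0064]), (0.74, [0.4858, 0.4053, 0.0153])]
top nut_mid [(0.91, [0.6253, 0.0199, 0.0097]), (0.78, [0.4797, 0.2868, 0.0628]), (0.74, [0.5334, 0.4261, 0.0018]), (0.72, [0.5067, 0.166, 0.007])]
top rest [(0.84, [0.4808, 0.2863, 0.0015])]
top setting_block [(0.87, [0.4959, 0.0168, -0.0007]), (0.72, [0.5167, 0.2805, 0.038])]
top pocket_floor [(0.75, [0.4996, 0.0147, 0.0221])]
top strut [(0.81, [0.5135, -0.2694, -0.0017])]
scene channel_nut [(0.9, [0.4858, 0.4051, 0.0116]), (0.81, [0.546, 0.1382, 0.007]), (0.8, [0.5182, 0.28, 0.0416]), (0.5, [0.6731, 0.008, 0.0094])]
scene nut_mid [(0.91, [0.5307, 0.4226, 0.0106]), (0.71, [0.4767, 0.2876, 0.0671]), (0.65, [0.5025, 0.1649, 0.0067]), (0.57, [0.4725, 0.291, -0.0015])]
scene rest [(0.65, [0.472, 0.2869, 0.001])]
scene setting_block [(0.77, [0.4947, 0.0211, 0.0021])]
scene pocket_floor [(0.97, [0.4939, 0.0181, 0.017])]
scene strut [(0.66, [0.509, -0.2667, -0.0003])]
```

View pics/top0.png

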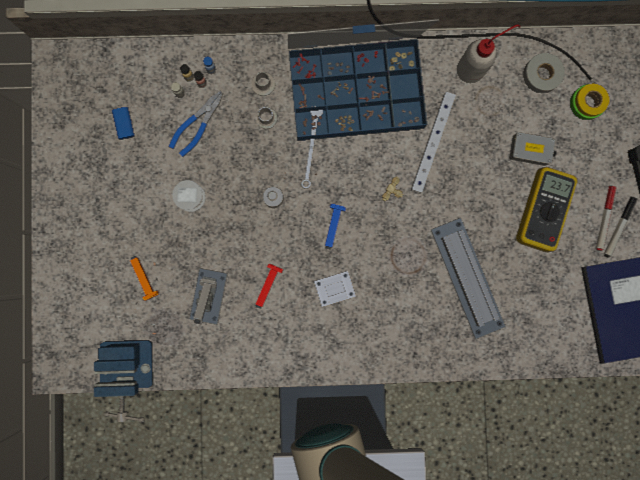

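View pics/scene0.png

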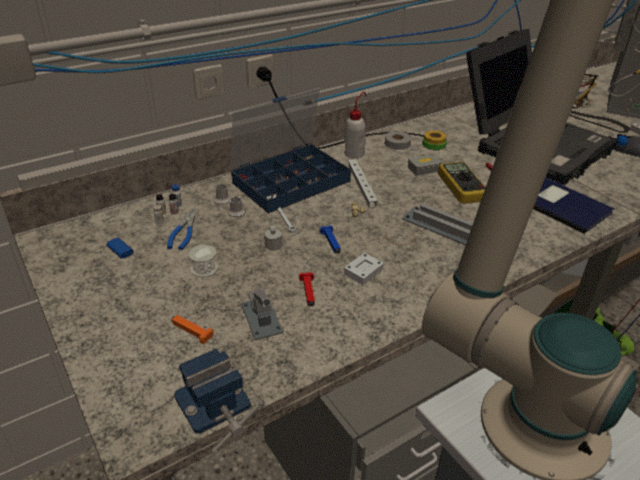

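Run:
```python
import cv2
im=cv2.imread("pics/top0.png")
a=cv2.resize(im[255:335,180:380],None,fx=4,fy=4,interpolation=cv2.INTER_CUBIC)
cv2.imwrite("pics/c1.png",a)
a=cv2.resize(im[210:345,400:540],None,fx=4,fy=4,interpolation=cv2.INTER_CUBIC)
cv2.imwrite("pics/c2.png",a)
```

```text
(no output)
```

View pics/c1.png

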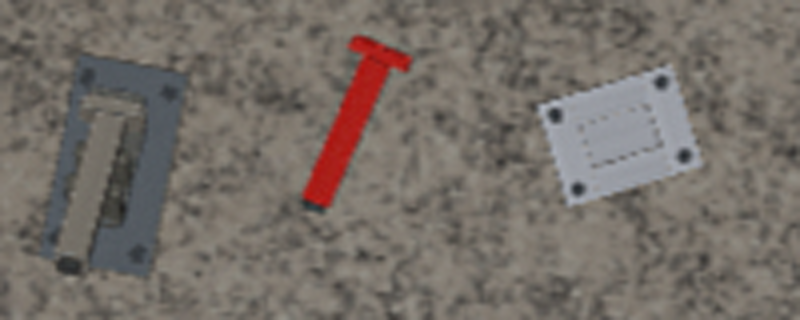

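View pics/c2.png

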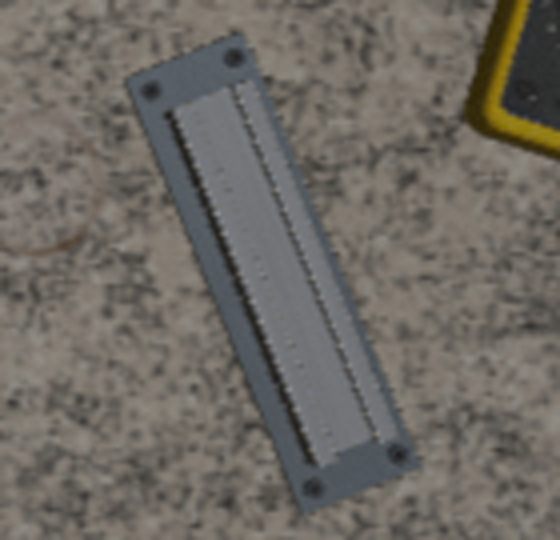

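View pics/wrist0.png

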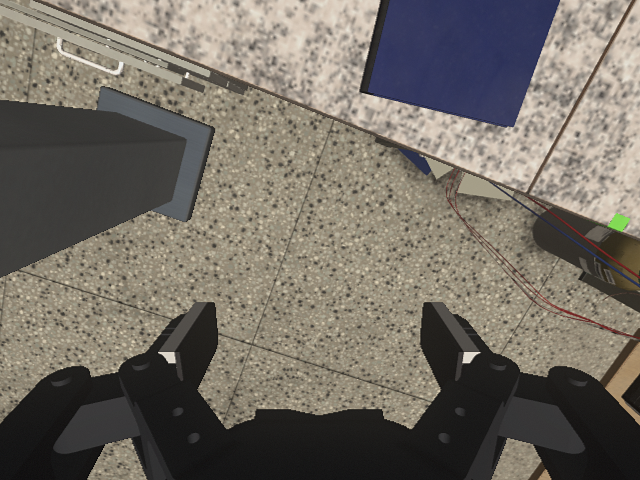

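```bash
cat > h.py <<'E'
import numpy as np,cv2,json
from scipy.spatial.transform import Rotation as Ro
from rig import robot
def RW(q): return Ro.from_quat([q[1],q[2],q[3],q[0]])
def unproj(cam,uv,z,m=None):
    m=m or robot.camera_model(cam); K=np.array(m['mtx']);T=np.array(m['world_from_camera'])
    o=[]
    for u,v in uv:
        d=np.array([(u-K[0,2])/K[0,0],-(v-K[1,2])/K[1,1],-1]); d=T[:3,:3]@d
        p=T[:3,3]+d*(z-T[2,3])/d[2]; o.append(p)
    return np.array(o)
def proj(cam,P,m=None):
    m=m or robot.camera_model(cam); K=np.array(m['mtx']);T=np.array(m['world_from_camera'])
    p=(np.atleast_2d(P)-T[:3,3])@T[:3,:3]
    return np.c_[K[0,0]*p[:,0]/-p[:,2]+K[0,2],K[1,1]*-p[:,1]/-p[:,2]+K[1,2]]
def ori(az_x,tilt_rv=None):
    # tool down with tool x at azimuth az_x (deg)
    a=np.radians(az_x);x=[np.cos(a),np.sin(a),0];z=[0,0,-1]
    return Ro.from_matrix(np.c_[x,np.cross(z,x),z])
def show():
    s=robot.state();R=RW(s['orientation']);M=R.as_matrix()
    print('t',round(s['t'],2),'pos',np.round(s['eef_pos'],4),'xaz',round(np.degrees(np.arctan2(M[1,0],M[0,0])),2),'z',np.round(M[:,2],4),'q',np.round(s['q'],3),'F',np.round(s['force'],1),'w',round(s['grip_width'],4));return s
def rel(pos,R,s=None):
    s=s or robot.state();R0=RW(s['orientation'])
    d=R0.inv().apply(np.array(pos)-s['eef_pos'])*1000; r=np.degrees((R0.inv()*R).as_rotvec())
    return np.round(d,1).tolist()+np.round(r,2).tolist()
E
python3 - <<'E'
from h import *
def corners(pts,off,sc=4): return [(u/sc+off[0],v/sc+off[1]) for u,v in pts]
for n,p,o,z in [("rest",[(78,52),(187,72),(152,275),(42,255)],(180,255),.006),("block",[(540,103),(670,67),(702,163),(570,207)],(180,255),.022),("strut",[(127,75),(240,32),(420,465),(307,513)],(400,210),.004)]:
    P=unproj("top",corners(p,o),z); c=P.mean(0)
    e=[P[(i+1)%4]-P[i] for i in range(4)]
    print(n,np.round(c,4),[(round(np.hypot(*x[:2]),4),round(np.degrees(np.arctan2(x[1],x[0])),1)) for x in e])
s=show()
print(rel([.44,.27,.27],ori(-100)))
E
```

```text
rest [0.4858 0.2833 0.006 ] [(np.float64(0.0585), np.float64(-102.0)), (np.float64(0.1079), np.float64(169.0)), (np.float64(0.0588), np.float64(78.1)), (np.float64(0.108), np.float64(-11.1))]
block [0.4935 0.017  0.022 ] [(np.float64(0.0706), np.float64(-76.2)), (np.float64(0.0527), np.float64(-163.3)), (np.float64(0.0726), np.float64(106.7)), (np.float64(0.0563), np.float64(14.5))]
strut [ 0.5084 -0.2675  0.004 ] [(np.float64(0.065), np.float64(-70.8)), (np.float64(0.2477), np.float64(-159.7)), (np.float64(0.0654), np.float64(111.0)), (np.float64(0.2497), np.float64(20.2))]
t 0.75 pos [ 0.2013 -0.5386  0.2314] xaz -69.5 z [ 0.e+00 -1.e-04 -1.e+00] q [-1.334  0.276  1.505 -0.     1.361 -0.121] F [-0.8  0.6 -0.1] w 0.0855
[-673.9, -506.7, -38.8, 0.0, -0.01, 30.5]
```

>>> jog_arm(plan=[[[-337,-253,0,0,0,15,-1],[-337,-253,0,0,0,15,-1],[-337,-253,0,0,0,15,-1],[-337,-253,0,0,0,15,-1],[-337,-253,0,0,0,15,-1],[-337,-253,0,0,0,15,-1],[-337,-253,0,0,0,15,-1],[-337,-253,0,0,0,15,-1],[-337,-253,0,0,0,15,-1],[-337,-253,0,0,0,15,-1]]])

```text
t: 1.75
eef_pos: [0.3204, -0.1318, 0.2315]
orientation: [-0.0, 0.742, -0.67, 0.0]
force: [-0.1, 0.1, -0.6]
grip_width: 0.0856
```

Run:
```python
from h import *
s=show()
print(rel([.44,.28,.25],ori(-101.3)))
```

```text
t 1.75 pos [ 0.3204 -0.1318  0.2315] xaz -84.21 z [ 9.e-04  4.e-04 -1.e+00] q [-5.930e-01 -8.200e-02  1.917e+00  1.000e-03  1.306e+00  8.770e-01] F [-0.1  0.1 -0.6] w 0.0856
[-397.6, -160.5, -18.2, -0.05, 0.03, 17.09]
```

>>> jog_arm(plan=[[[-398,-161,-18,0,0,17,-1],[-398,-161,-18,0,0,17,-1],[-398,-161,-18,0,0,17,-1],[-398,-161,-18,0,0,17,-1],[-398,-161,-18,0,0,17,-1],[-398,-161,-18,0,0,17,-1],[-398,-161,-18,0,0,17,-1],[-398,-161,-18,0,0,17,-1],[-398,-161,-18,0,0,17,-1],[-398,-161,-18,0,0,17,-1]]])

```text
t: 2.75
eef_pos: [0.4454, 0.2814, 0.2489]
orientation: [0.002, -0.634, 0.773, 0.0]
force: [-1.2, -0.2, -0.5]
grip_width: 0.085
```

Run:
```python
from h import *
s=show()
im,d=robot.get_image("wrist"); cv2.imwrite("pics/w1.png",im); np.save("pics/w1.npy",d)
m=robot.camera_model("wrist"); json.dump({k:np.array(v).tolist() for k,v in m.items()},open("pics/w1.json","w"))
for q in ["channel_nut","nut_mid","rest"]:
    r=robot.tip_of("wrist",q); print(q,[(round(x['score'],2),np.round(x['position'],4).tolist()) for x in r[:4]])
# fit kin
from scipy.optimize import least_squares
D=[([.276,1.505,1.361],(.2013,-.5386,.2314)),([-.082,1.917,1.306],(.3204,-.1318,.2315)),(list(np.array(s['q'])[[1,2,4]]),s['eef_pos'])]
def f(p):
    l2,l3,h=p;o=[]
    for q,x in D:
        r=np.sqrt(x[0]**2+x[1]**2-.0697**2)
        o+=[l2*np.sin(q[0])+l3*np.sin(q[0]+q[1])-r, h+l2*np.cos(q[0])+l3*np.cos(q[0]+q[1])-x[2]]
    return o
r=least_squares(f,[.4,.4,.1]);print(r.x,r.fun)
```

```text
t 2.75 pos [0.4454 0.2814 0.2489] xaz -101.3 z [ 0.0022  0.0026 -1.    ] q [4.300e-01 1.920e-01 1.576e+00 1.000e-03 1.371e+00 2.198e+00] F [-1.2 -0.2 -0.5] w 0.085
channel_nut [(0.88, [0.5467, 0.1426, 0.008]), (0.71, [0.4882, 0.4022, 0.0121]), (0.66, [0.5188, 0.2803, 0.0389])]
nut_mid [(0.91, [0.4755, 0.29, 0.0632]), (0.83, [0.5032, 0.1655, 0.0061]), (0.62, [0.528, 0.4254, 0.0131])]
rest [(0.82, [0.4771, 0.287, 0.0041])]
[ 0.6406211   0.40638189 -0.30051913] [ 1.26370355e-03 -3.38783943e-04  4.42624349e-04  3.26576474e-04
 -1.67858780e-03  1.22067638e-05]
```

View pics/w1.png

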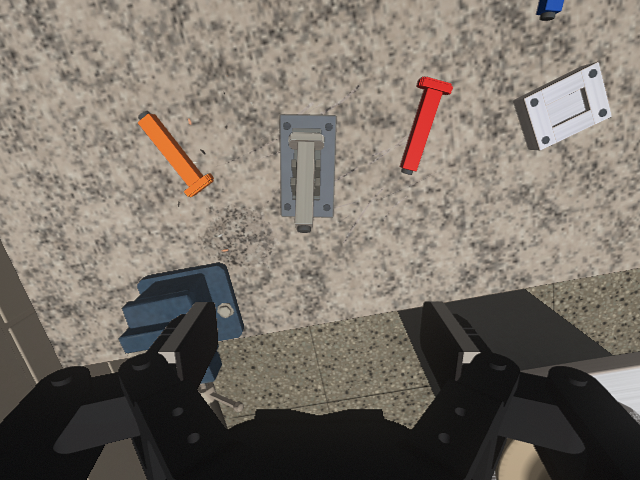

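Run:
```python
import cv2
im=cv2.imread("pics/w1.png")
cv2.imwrite("pics/w1c.png",cv2.resize(im[105:245,260:360],None,fx=4,fy=4,interpolation=cv2.INTER_CUBIC))
from h import *
m=json.load(open("pics/w1.json"))
print(np.round(unproj("top",[(152,340),(95,340),(152,395),(95,395)],.03),3))
print(np.round(proj("wrist",[[.517,.280,.040],[.4767,.2881,.0637],[.4364,.2962,.0875]],m),1))
d=np.load("pics/w1.npy"); T=np.array(m['world_from_camera']);K=np.array(m['mtx'])
def P(u,v):
    z=d[v,u];p=np.array([(u-K[0,2])/K[0,0]*z,-(v-K[1,2])/K[1,1]*z,-z,1]);return np.round((T@p)[:3],4)
for v in range(130,236,6): print(v,P(305,v))
for v in (205,): print([P(u,v).tolist() for u in range(292,316,2)])
print(P(200,340-40),P(150,300),P(200,275))
```

```text
[[0.4   0.398 0.03 ]
 [0.403 0.515 0.03 ]
 [0.288 0.399 0.03 ]
 [0.291 0.516 0.03 ]]
[[301.4 136.7]
 [300.7 182.7]
 [300.  231.9]]
130 [0.5223 0.2752 0.0431]
136 [0.5169 0.276  0.0509]
142 [0.5117 0.2771 0.0527]
148 [0.5064 0.2781 0.0546]
154 [0.5013 0.279  0.0589]
160 [0.4961 0.28   0.0618]
166 [0.491  0.281  0.0638]
172 [0.486  0.2819 0.068 ]
178 [0.481  0.2829 0.0705]
184 [0.476  0.2838 0.0732]
190 [0.471  0.2848 0.0757]
196 [0.4661 0.2857 0.0786]
202 [0.4613 0.2866 0.082 ]
208 [0.4564 0.2875 0.0842]
214 [0.4517 0.2884 0.0875]
220 [0.4467 0.2894 0.0892]
226 [0.4414 0.2905 0.0893]
232 [0.4346 0.2921 0.0843]
[[0.4471, 0.3075, 0.0048], [0.4466, 0.3054, 0.0043], [0.4604, 0.295, 0.0828], [0.46, 0.2932, 0.0827], [0.4596, 0.2915, 0.0825], [0.4595, 0.2896, 0.0835], [0.4589, 0.288, 0.0824], [0.4586, 0.2862, 0.0826], [0.4584, 0.2844, 0.0833], [0.458, 0.2826, 0.0832], [0.4575, 0.2809, 0.0824], [0.4425, 0.2832, 0.006]]
[0.3703 0.4255 0.0436] [0.3927 0.4609 0.0734] [0.3911 0.4269 0.0206]
```

View pics/w1c.png

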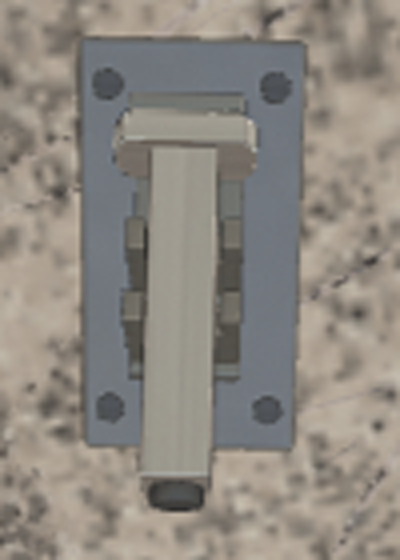

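Run:
```python
from h import *
m=json.load(open("pics/w1.json"))
c=lambda L:[(u/4+260-.4,v/4+105-.4) for u,v in L]
F=unproj("wrist",c([(82,38),(304,42),(295,450),(85,445)]),.006,m); print(np.round(F,4),F.mean(0))
for a,b in((0,1),(1,2),(2,3),(3,0)):
    e=F[b]-F[a];print(np.hypot(*e[:2]),np.degrees(np.arctan2(e[1],e[0])))
e=unproj("wrist",c([(142,478),(211,478)]),.0919,m);print("tip edge",np.round(e,4))
# stem front top edge near head at 9mm: z=.04+.0045+.0069
e=unproj("wrist",c([(152,148),(217,148)]),.0514,m);print("stem/head",np.round(e,4))
```

```text
[[0.5434 0.2986 0.006 ]
 [0.5312 0.2422 0.006 ]
 [0.4246 0.2645 0.006 ]
 [0.4377 0.3225 0.006 ]] [0.48422019 0.28194173 0.006     ]
0.057771612862513325 -102.25732537264754
0.1088414108239414 168.18868025866047
0.05944811968629342 77.32657708185323
0.10840954834029184 -12.694777744034079
tip edge [[0.4454 0.2985 0.0919]
 [0.4425 0.2835 0.0919]]
stem/head [[0.5133 0.2838 0.0514]
 [0.5104 0.2689 0.0514]]
```

```bash
cat >> h.py <<'E'
AZ=-11.8
def tilt(az,t):
    """tool z: horizontal az, tilted t deg from straight down toward az; tool x at az-90"""
    a,t=np.radians(az),np.radians(t)
    z=np.array([np.sin(t)*np.cos(a),np.sin(t)*np.sin(a),-np.cos(t)]);x=np.array([np.sin(a),-np.cos(a),0])
    return Ro.from_matrix(np.c_[x,np.cross(z,x),z])
P0=np.array([.5163,.2763,.040]);AX=np.array([-np.cos(np.radians(30))*np.cos(np.radians(AZ)),-np.cos(np.radians(30))*np.sin(np.radians(AZ)),.5])
def tcp_for(s,t,back=0):
    R=tilt(AZ,t);z=R.as_matrix()[:,2];return P0+s*AX+(.019-back)*z,R
E
python3 - <<'E'
from h import *
s=show()
p,R=tcp_for(75,45)[0],0
p,R=tcp_for(.075,45,.13);print(p,rel(p,R))
p,R=tcp_for(.075,45,0);print(p,rel(p,R))
E
```

```text
t 2.95 pos [0.4426 0.2755 0.2488] xaz -101.56 z [-9.0e-04 -1.8e-03 -1.0e+00] q [ 4.240e-01  1.860e-01  1.583e+00 -1.000e-03  1.374e+00  2.197e+00] F [-0.3 -0.1  0.2] w 0.0853
[0.37589052 0.30563307 0.15598885] [-16.3, 71.3, 92.9, 45.03, -0.01, 0.27]
[0.46587181 0.286835   0.06406497] [-16.1, -20.7, 184.7, 45.03, -0.01, 0.27]
```

Run:
```python
from h import *
m=robot.camera_model("wrist");s=show()
im,d=robot.get_image("wrist"); cv2.imwrite("pics/w2.png",im); np.save("pics/w2.npy",d)
m2=robot.camera_model("wrist");print(np.array(m2['world_from_camera'])[:3,3]-np.array(m['world_from_camera'])[:3,3])
json.dump({k:np.array(v).tolist() for k,v in m.items()},open("pics/w2.json","w"))
cv2.imwrite("pics/w2c.png",cv2.resize(im[105:245,250:350],None,fx=4,fy=4,interpolation=cv2.INTER_CUBIC))
```

```text
t 2.95 pos [0.4426 0.2755 0.2488] xaz -101.56 z [-9.0e-04 -1.8e-03 -1.0e+00] q [ 4.240e-01  1.860e-01  1.583e+00 -1.000e-03  1.374e+00  2.197e+00] F [-0.3 -0.1  0.2] w 0.0853
[-0.00018696 -0.00030996  0.00023066]
```

View pics/w2c.png

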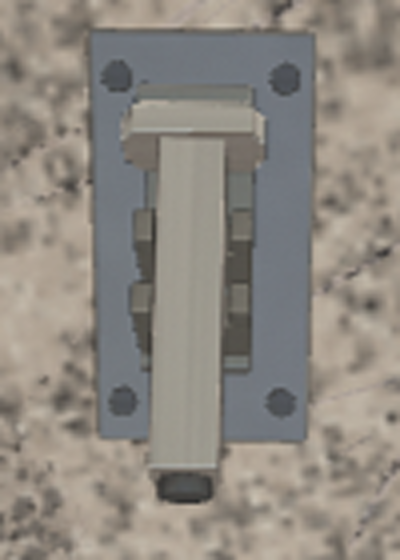

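Run:
```python
from h import *
m=json.load(open("pics/w2.json"))
c=lambda L:[(u/4+250-.4,v/4+105-.4) for u,v in L]
F=unproj("wrist",c([(91,30),(315,33),(305,440),(98,438)]),.006,m); print(np.round(F,4),F.mean(0))
for a,b in((0,1),(1,2),(2,3),(3,0)):
    e=F[b]-F[a];print(round(np.hypot(*e[:2]),4),np.degrees(np.arctan2(e[1],e[0])))
a=unproj("wrist",c([(150,466),(218,466)]),.0919,m).mean(0)
b=unproj("wrist",c([(160,139),(225,139)]),.0514,m).mean(0);print(a,b,np.degrees(np.arctan2(*(b-a)[[1,0]])),np.hypot(*(a-b)[:2]))
```

```text
[[0.5447 0.3014 0.006 ]
 [0.5324 0.2445 0.006 ]
 [0.4268 0.268  0.006 ]
 [0.439  0.3252 0.006 ]] [0.48572543 0.28479154 0.006     ]
0.0582 -102.21547199925105
0.1082 167.4696920504025
0.0585 77.91124677468797
0.1084 -12.694446336124741
[0.4459002  0.29335657 0.0919    ] [0.51310234 0.27883228 0.0514    ] -12.195660365952376 0.06875377372937222
```

```bash
sed -i 's/AZ=-11.8/AZ=-12.0/; s/\[.5163,.2763,.040\]/[.5175,.2775,.040]/' h.py
python3 - <<'E'
from h import *
s=show()
p,R=tcp_for(.075,45,.13);print(p,rel(p,R))
p,R=tcp_for(.075,45,0);print(p,rel(p,R))
E
```

```text
t 3.0 pos [0.4424 0.2753 0.249 ] xaz -101.6 z [-6.0e-04 -1.4e-03 -1.0e+00] q [ 4.240e-01  1.850e-01  1.584e+00 -1.000e-03  1.374e+00  2.197e+00] F [-0.1 -0.  -0.7] w 0.0854
[0.37719377 0.30732301 0.15598885] [-18.3, 70.3, 93.1, 45.02, 0.08, 0.41]
[0.46710889 0.28821096 0.06406497] [-17.8, -21.6, 184.9, 45.02, 0.08, 0.41]
```

>>> jog_arm(plan=[[[-18,70,60,20,0,0.4,-1],[-18,70,93,45,0,0.4,-1],[-18,70,93,45,0,0.4,-1],[-18,70,93,45,0,0.4,-1],[-18,70,93,45,0,0.4,-1],[-18,70,93,45,0,0.4,-1],[-18,70,93,45,0,0.4,-1],[-18,70,93,45,0,0.4,-1],[-18,70,93,45,0,0.4,-1],[-18,70,93,45,0,0.4,-1]]])

```text
t: 4.0
eef_pos: [0.4397, 0.2093, 0.2443]
orientation: [0.227, -0.625, 0.709, -0.235]
force: [0.8, -0.2, 0.4]
grip_width: 0.0854
```

Run:
```python
from h import *
s=show()
p,R=tcp_for(.075,45,.13);print(p,rel(p,R))
p,R=tcp_for(.075,45,0);print(p,rel(p,R))
```

```text
t 4.0 pos [0.4397 0.2093 0.2443] xaz -96.69 z [ 0.6155 -0.0504 -0.7865] q [ 0.59  -0.08   2.089 -0.649  0.689  2.704] F [ 0.8 -0.2  0.4] w 0.0854
[0.37719377 0.30732301 0.15598885] [-87.6, 113.8, 26.1, 6.96, 4.7, 2.93]
[0.46710889 0.28821096 0.06406497] [-76.6, 98.4, 154.7, 6.96, 4.7, 2.93]
```

```bash
cat >> h.py <<'E'
def fk(q,p):
    l2,l3,d1,L6,off=p
    r=l2*np.sin(q[1])+l3*np.sin(q[1]+q[2]); z=d1+l2*np.cos(q[1])+l3*np.cos(q[1]+q[2])
    R=Ro.from_euler('Z',q[0])*Ro.from_euler('Y',q[1]+q[2])*Ro.from_euler('Z',q[3])*Ro.from_euler('Y',q[4])*Ro.from_euler('Z',q[5]+np.pi)
    w=Ro.from_euler('Z',q[0]).apply([r,off,z])
    return w+R.apply([0,0,L6]),R
LO=np.array([-2.89,-.75,.22,-1.18,.11,-2.7]);HI=np.array([2.89,2.08,2.7,4.32,2.71,2.7])
def ik(pos,R,p,q0):
    from scipy.optimize import least_squares
    f=lambda q:np.r_[(fk(q,p)[0]-pos)*5,(fk(q,p)[1].inv()*R).as_rotvec()]
    r=least_squares(f,np.clip(q0,LO+.01,HI-.01),bounds=(LO,HI));return r.x,np.abs(r.fun).max()
E
python3 - <<'E'
from h import *
from scipy.optimize import least_squares
s=show()
D=[([-1.334,.276,1.505,0,1.361,-.121],(.2013,-.5386,.2314)),([-.593,-.082,1.917,.001,1.306,.877],(.3204,-.1318,.2315)),([.424,.185,1.584,-.001,1.374,2.197],(.4424,.2753,.2490)),(s['q'],s['eef_pos'])]
r=least_squares(lambda p:np.concatenate([fk(q,p)[0]-x for q,x in D]),[.5,.4,.1,.3,.07]);print(r.x,np.abs(r.fun).max())
print((fk(s['q'],r.x)[1].inv()*RW(s['orientation'])).magnitude())
p=r.x; np.save("kin.npy",p)
for t in (45,40,35,30):
  for back in (.13,0):
    pos,R=tcp_for(.075,t,back)
    for fl in (0,1):
        Rf=R*Ro.from_euler('Z',np.pi*fl)
        q,e=ik(pos,Rf,p,np.array([.42,.18,1.6,-.6,.7,2.6-np.pi*fl]));print(t,back,fl,np.round(q,2),round(e,4))
E
```

```text
t 4.0 pos [0.4397 0.2093 0.2443] xaz -96.69 z [ 0.6155 -0.0504 -0.7865] q [ 0.59  -0.08   2.089 -0.649  0.689  2.704] F [ 0.8 -0.2  0.4] w 0.0854
[0.65092758 0.40358291 0.04356646 0.35423453 0.06836658] 0.0041685246170130585
7.001065424966057e-16
45 0.13 0 [ 0.72  0.01  2.14 -0.52  0.63  2.7 ] 0.2759
45 0.13 1 [ 1.04  0.14  2.21 -1.09  0.86  0.46] 0.0
45 0 0 [ 0.54  0.19  2.18 -0.59  0.39  2.7 ] 0.3088
45 0 1 [ 0.8   0.29  2.2  -1.18  0.66  0.44] 0.0983
40 0.13 0 [ 0.73  0.03  2.09 -0.49  0.69  2.7 ] 0.2124
40 0.13 1 [ 0.97  0.11  2.15 -0.94  0.82  0.25] 0.0
40 0 0 [ 0.55  0.21  2.17 -0.56  0.43  2.7 ] 0.2461
40 0 1 [ 0.77  0.28  2.22 -1.18  0.6   0.41] 0.0399
35 0.13 0 [ 0.72  0.05  2.05 -0.47  0.75  2.7 ] 0.1501
35 0.13 1 [ 0.89  0.09  2.09 -0.78  0.82  0.04] 0.0
35 0 0 [ 0.57  0.22  2.14 -0.53  0.47  2.7 ] 0.1843
35 0 1 [ 0.73  0.27  2.22 -1.1   0.55  0.31] 0.0
30 0.13 0 [ 0.72  0.07  2.01 -0.44  0.81  2.7 ] 0.0894
30 0.13 1 [ 0.81  0.09  2.03 -0.62  0.83 -0.17] 0.0
30 0 0 [ 0.58  0.23  2.12 -0.5   0.51  2.7 ] 0.1235
30 0 1 [ 0.69  0.26  2.17 -0.87  0.54  0.05] 0.0
```

Run:
```python
from h import *
p=np.load("kin.npy"); F=Ro.from_euler('Z',np.pi)
for t in (30,33,36):
  q0=np.array([.69,.26,2.17,-.87,.54,.05])
  pos,R=tcp_for(.075,t,0); q,e=ik(pos,R*F,p,q0);print(t,np.round(q,2),round(e,4))
  for f in (0,.25,.5,.75,1):
    tt=t-60*f; az=AZ+f*(15.4-AZ); R=tilt(az,tt)*F; g=(1-f)*(P0+.075*AX)+f*np.array([.4945,.017,.015+.075])+[0,0,.1*(f>0)]
    pos=g+R.apply([0,0,.019]); q,e=ik(pos,R,p,q);print('  ',f,np.round(pos,3),np.round(q,2),round(e,4))
s=show()
p_,R=tcp_for(.075,30,.15);print(p_,rel(p_+[0,0,.0],R*F))
```

```text
30 [ 0.69  0.26  2.17 -0.87  0.54  0.05] 0.0
   0 [0.463 0.289 0.061] [ 0.69  0.26  2.17 -0.87  0.54  0.05] 0.0
   0.25 [0.469 0.222 0.162] [ 0.39  0.12  1.93 -0.16  0.87 -1.  ] 0.0
   0.5 [0.474 0.154 0.165] [ 0.18  0.19  1.79  0.    1.15 -1.42] 0.0
   0.75 [0.48  0.085 0.169] [ 0.05  0.31  1.64 -0.03  1.45 -1.66] 0.0
   1 [0.485 0.014 0.174] [-0.01  0.45  1.51 -0.14  1.69 -1.83] 0.0
33 [ 0.71  0.26  2.2  -1.01  0.54  0.2 ] 0.0
   0 [0.464 0.289 0.062] [ 0.71  0.26  2.2  -1.01  0.54  0.2 ] 0.0
   0.25 [0.47  0.222 0.163] [ 0.41  0.1   1.96 -0.21  0.81 -0.95] 0.0
   0.5 [0.475 0.154 0.165] [ 0.18  0.17  1.83 -0.01  1.09 -1.41] 0.0
   0.75 [0.48  0.085 0.168] [ 0.05  0.29  1.67 -0.02  1.39 -1.66] 0.0
   1 [0.486 0.015 0.173] [-0.02  0.42  1.53 -0.13  1.65 -1.84] 0.0
36 [ 0.74  0.27  2.22 -1.15  0.55  0.36] 0.0
   0 [0.465 0.289 0.062] [ 0.74  0.27  2.22 -1.15  0.55  0.36] 0.0
   0.25 [0.471 0.222 0.163] [ 0.43  0.09  1.99 -0.26  0.75 -0.89] 0.0
   0.5 [0.476 0.154 0.165] [ 0.19  0.15  1.86 -0.02  1.03 -1.4 ] 0.0
   0.75 [0.481 0.085 0.168] [ 0.05  0.26  1.7  -0.02  1.33 -1.67] 0.0
   1 [0.487 0.015 0.173] [-0.02  0.39  1.55 -0.12  1.6  -1.84] 0.0
t 4.0 pos [0.4397 0.2093 0.2443] xaz -96.69 z [ 0.6155 -0.0504 -0.7865] q [ 0.59  -0.08   2.089 -0.649  0.689  2.704] F [ 0.8 -0.2  0.4] w 0.0854
[0.38989878 0.30462248 0.19094933] [-87.4, 82.1, 6.5, -6.59, -12.36, -175.93]
```

>>> jog_arm(plan=[[[-40,40,0,0,0,-85,-1],[-40,40,0,0,0,-85,-1],[-40,40,0,0,0,-85,-1],[-40,40,0,0,0,-85,-1],[-40,40,0,0,0,-85,-1],[-40,40,0,0,0,-85,-1],[-40,40,0,0,0,-85,-1],[-40,40,0,0,0,-85,-1],[-40,40,0,0,0,-85,-1],[-40,40,0,0,0,-85,-1]]])

```text
t: 5.0
eef_pos: [0.4129, 0.2543, 0.2202]
orientation: [-0.008, 0.94, -0.098, 0.326]
force: [0.3, 0.1, 0.4]
grip_width: 0.0852
```

Run:
```python
from h import *
F=Ro.from_euler('Z',np.pi)
s=show()
p_,R=tcp_for(.075,30,.15);print(p_,rel(p_+[0,0,.0],R*F))
```

```text
t 5.0 pos [0.4129 0.2543 0.2202] xaz -13.78 z [ 0.6147 -0.0495 -0.7872] q [ 0.753 -0.021  2.105 -0.758  0.727  1.456] F [0.3 0.1 0.4] w 0.0852
[0.38989878 0.30462248 0.19094933] [-45.1, -43.0, 6.4, 2.47, -9.78, -90.89]
```

>>> jog_arm(plan=[[[-45,-43,6,2,-7,-80,-1],[-45,-43,6,2.5,-9.8,-91,-1],[-45,-43,6,2.5,-9.8,-91,-1],[-45,-43,6,2.5,-9.8,-91,-1],[-45,-43,6,2.5,-9.8,-91,-1],[-45,-43,6,2.5,-9.8,-91,-1],[-45,-43,6,2.5,-9.8,-91,-1],[-45,-43,6,2.5,-9.8,-91,-1],[-45,-43,6,2.5,-9.8,-91,-1],[-45,-43,6,2.5,-9.8,-91,-1]]])

```text
t: 6.0
eef_pos: [0.39, 0.3049, 0.1915]
orientation: [0.19, 0.778, 0.572, 0.177]
force: [-0.1, -0.0, -0.2]
grip_width: 0.0854
```

Run:
```python
from h import *
F=Ro.from_euler('Z',np.pi)
s=show()
p_,R=tcp_for(.075,30,.15);print(p_,rel(p_+[0,0,.0],R*F))
p_,R=tcp_for(.075,30,.06);print(p_,rel(p_+[0,0,.0],R*F))
```

```text
t 6.0 pos [0.39   0.3049 0.1915] xaz 73.59 z [ 0.4931 -0.0938 -0.8649] q [ 0.841  0.086  1.992 -0.599  0.868 -0.079] F [-0.1 -0.  -0.2] w 0.0854
[0.38989878 0.30462248 0.19094933] [-0.3, -0.3, 0.5, 0.1, -0.63, -5.46]
[0.43391542 0.29526645 0.11300704] [-1.3, -0.4, 90.5, 0.1, -0.63, -5.46]
```

>>> jog_arm(plan=[[[-1,0,30,0,-0.6,-5.5,-1],[-1,0,60,0,-0.6,-5.5,-1],[-1,0,90,0,-0.6,-5.5,-1],[-1,0,90,0,-0.6,-5.5,-1],[-1,0,90,0,-0.6,-5.5,-1]]])

```text
t: 6.5
eef_pos: [0.4337, 0.2954, 0.1131]
orientation: [0.201, 0.752, 0.606, 0.164]
force: [-0.2, -0.3, 0.3]
grip_width: 0.0856
```

Run:
```python
from h import *
F=Ro.from_euler('Z',np.pi)
m=robot.camera_model("wrist")
s=show()
im,d=robot.get_image("wrist"); cv2.imwrite("pics/w3.png",im)
json.dump({k:np.array(v).tolist() for k,v in m.items()},open("pics/w3.json","w"))
p_,R=tcp_for(.075,30,0);print(p_,rel(p_,R*F,s))
print(np.round(proj("wrist",[P0,P0+.05*AX,P0+.075*AX,P0+.095*AX],m),1))
```

```text
t 6.5 pos [0.4337 0.2954 0.1131] xaz 77.76 z [ 0.4898 -0.1044 -0.8656] q [ 0.752  0.219  2.07  -0.726  0.667 -0.065] F [-0.2 -0.3  0.3] w 0.0856
[0.46325985 0.2890291  0.06104552] [-0.1, 0.1, 60.2, 0.05, 0.01, -0.27]
[[321.  286.1]
 [321.4 278.6]
 [321.7 273.4]
 [321.9 268.2]]
```

View pics/w3.png

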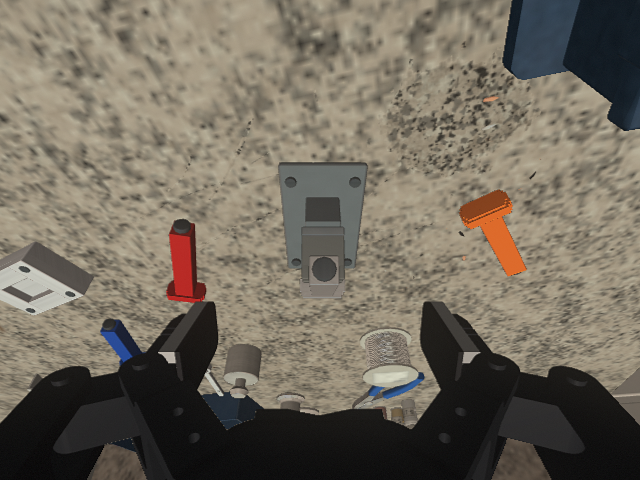

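>>> jog_arm(plan=[[[1,0,25,0,0,-0.3,-1],[1,0,45,0,0,-0.3,-1],[1,0,60,0,0,-0.3,-1],[1,0,60,0,0,-0.3,-1],[1,0,60,0,0,-0.3,-1]]])

```text
t: 7.05
eef_pos: [0.4632, 0.2913, 0.0624]
orientation: [0.201, 0.75, 0.608, 0.164]
force: [-0.6, 0.8, -0.4]
grip_width: 0.0853
```

Run:
```python
from h import *
F=Ro.from_euler('Z',np.pi)
m=robot.camera_model("wrist")
s=show()
im,d=robot.get_image("wrist"); cv2.imwrite("pics/w4.png",im)
p_,R=tcp_for(.075,30,0);print(p_,rel(p_,R*F,s))
print(np.round(proj("wrist",[P0,P0+.05*AX,P0+.075*AX,P0+.095*AX],m),1))
```

```text
t 7.05 pos [0.4632 0.2913 0.0624] xaz 78.11 z [ 0.4916 -0.1019 -0.8648] q [ 0.697  0.319  2.106 -0.868  0.542  0.054] F [-0.6  0.8 -0.4] w 0.0853
[0.46325985 0.2890291  0.06104552] [-2.2, -0.2, 1.4, 0.14, -0.14, 0.04]
[[317.8 325.3]
 [317.9 326.8]
 [317.9 327.9]
 [318.  329.1]]
```

View pics/w4.png

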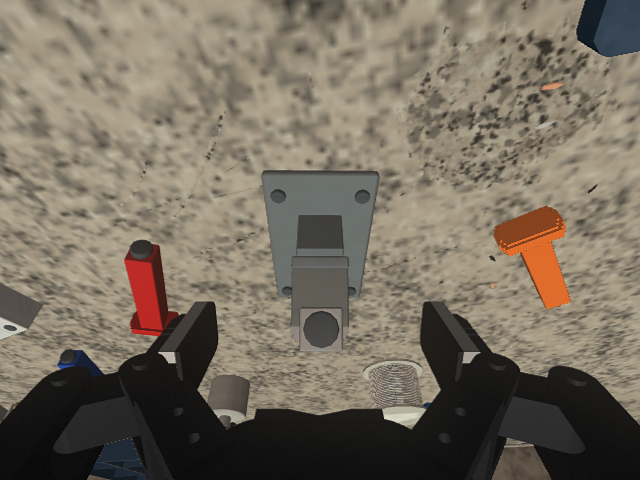

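>>> jog_arm(plan=[[[0,0,1,0,0,0,1],[0,0,1,0,0,0,1],[0,0,1,0,0,0,1],[0,0,1,0,0,0,1],[0,0,1,0,0,0,1],[0,0,1,0,0,0,1],[0,0,1,0,0,0,1],[0,0,1,0,0,0,1]]])

```text
t: 7.9
eef_pos: [0.4634, 0.2906, 0.0604]
orientation: [0.201, 0.75, 0.608, 0.164]
force: [-1.5, -0.2, 3.5]
grip_width: 0.0154
```

Run:
```python
from h import *
F=Ro.from_euler('Z',np.pi)
m=robot.camera_model("wrist")
s=show();print(s['ft_torque'])
im,d=robot.get_image("wrist"); cv2.imwrite("pics/w5.png",im)
```

```text
t 7.9 pos [0.4634 0.2906 0.0604] xaz 78.08 z [ 0.4903 -0.1029 -0.8654] q [ 0.696  0.322  2.107 -0.872  0.539  0.058] F [-1.5 -0.2  3.5] w 0.0154
[-0.0263546   0.20997405 -0.09115674]
```

View pics/w5.png

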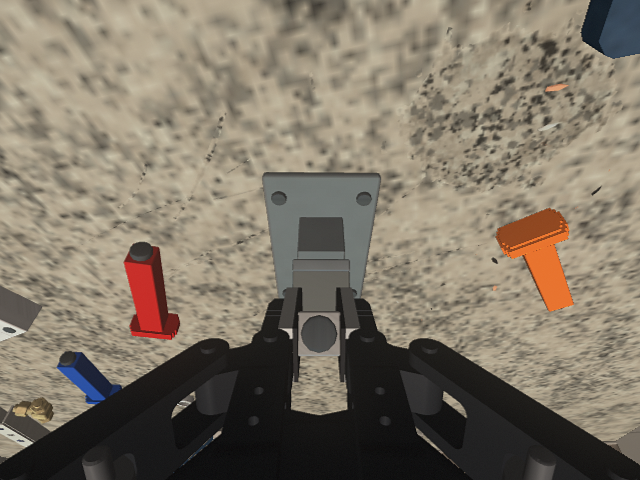

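Run:
```python
from h import *
im=cv2.imread("pics/w2.png")
cv2.imwrite("pics/w2b.png",cv2.resize(im[50:160,500:620],None,fx=5,fy=5,interpolation=cv2.INTER_CUBIC))
s=robot.state()
R=RW(s['orientation']);
# nut pose in tool
x=-R.apply([1,0,0]);z=AX; x-= z*np.dot(x,z);x/=np.linalg.norm(x); Rn=Ro.from_matrix(np.c_[x,np.cross(z,x),z])
rt=(R.inv()*Rn); pt=R.inv().apply(P0-s['eef_pos']); print(pt*1000,rt.as_rotvec(degrees=True)); pt[0]=0
zt=rt.apply([0,0,1]);print(zt)
json.dump({'pt':pt.tolist(),'q':rt.as_quat().tolist()},open('grasp.json','w'))
print('up100',R.inv().apply([0,0,100]))
```

```text
[-1.69806288 38.0124142  45.49125428] [-3.80790229e-02  1.73805574e+02 -4.64646995e+01]
[ 0.00163905 -0.49900989 -0.86659474]
up100 [ 6.22624963e-02  5.00988938e+01 -8.65453463e+01]
```

View pics/w2b.png

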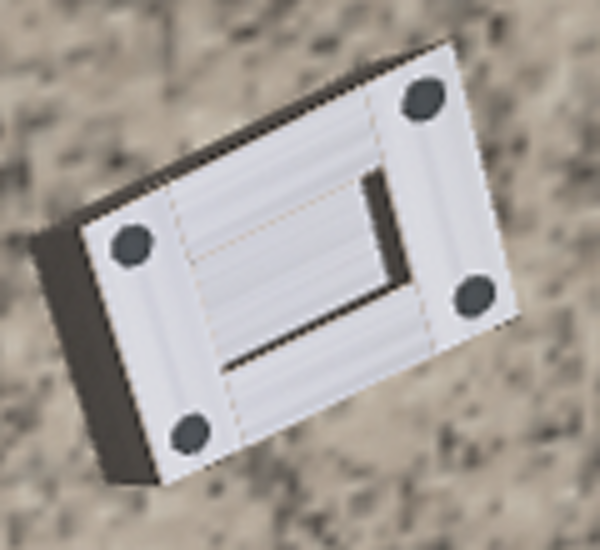

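Run:
```python
from h import *
m=json.load(open("pics/w2.json"))
P=unproj("wrist",[(u/5+500-.4,v/5+50-.4) for u,v in [(80,228),(452,42),(520,315),(162,487)]],.022,m);print(P.mean(0))
for i in range(4):
    e=P[(i+1)%4]-P[i];print(round(np.hypot(*e[:2]),4),np.degrees(np.arctan2(e[1],e[0])))
```

```text
[0.494022   0.01869991 0.022     ]
0.0735 -74.84266717584195
0.055 -164.65345402356803
0.0734 105.34186341680902
0.0552 15.438078910292855
```

>>> jog_arm(plan=[[[0,5,-8.7,0,0,0,1],[0,10,-17,0,0,0,1],[0,20,-35,0,0,0,1],[0,35,-61,0,0,0,1],[0,50,-87,0,0,0,1],[0,60,-104,0,0,0,1],[0,60,-104,0,0,0,1]]])

```text
t: 8.65
eef_pos: [0.4645, 0.2917, 0.183]
orientation: [0.201, 0.75, 0.608, 0.166]
force: [0.9, -0.2, -0.6]
grip_width: 0.0151
```

```bash
cat >> h.py <<'E'
def nutpose(s=None):
    s=s or robot.state(); g=json.load(open('grasp.json'));R=RW(s['orientation'])
    return s['eef_pos']+R.apply(g['pt']),R*Ro.from_quat(g['q'])
def toolfor(pn,Rn):
    g=json.load(open('grasp.json'));R=Rn*Ro.from_quat(g['q']).inv();return np.array(pn)-R.apply(g['pt']),R
def upright(azx):
    return Ro.from_euler('Z',azx,degrees=True)
E
python3 - <<'E'
from h import *
s=show(); pn,Rn=nutpose(s);print(pn,Rn.as_matrix()[:,0])
for az in (-74.5,): 
    for h in (.10,.0):
        p,R=toolfor([.4940,.017,.015+h],upright(az));print(p,R.as_matrix()[:,2],rel(p,R,s)); print(ik(p,R,np.load('kin.npy'),s['q']))
im,d=robot.get_image("wrist"); cv2.imwrite("pics/w6.png",im)
E
```

```text
t 8.65 pos [0.4645 0.2917 0.183 ] xaz 78.09 z [ 0.494  -0.0997 -0.8637] q [ 0.696  0.149  1.942 -0.586  0.791 -0.302] F [ 0.9 -0.2 -0.6] w 0.0151
[0.51912033 0.28027301 0.16291143] [-0.2077557  -0.97817151 -0.00424981]
[0.48415724 0.01417104 0.17339105] [-0.48124136 -0.13198604 -0.86659474] [-267.5, 61.9, 45.7, 59.09, -0.12, -28.7]
(array([-0.0113738 ,  0.44402795,  1.51025735, -0.13890818,  1.69171249,
       -1.83432617]), np.float64(8.80914785561515e-12))
[0.48415724 0.01417104 0.07339105] [-0.48124136 -0.13198604 -0.86659474] [-268.0, 11.5, 132.1, 59.09, -0.12, -28.7]
(array([-0.0113738 ,  0.51683676,  1.65764273, -0.13854532,  1.47361692,
       -1.8039354 ]), np.float64(2.5757174171303625e-14))
```

View pics/w6.png

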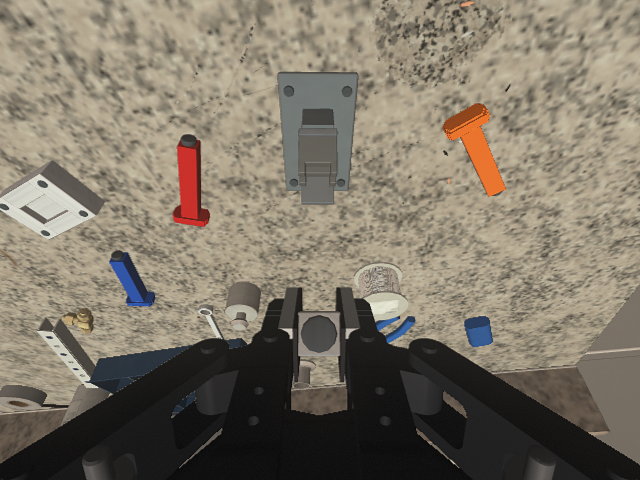

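>>> jog_arm(plan=[[[-268,62,45,59,0,-28.7,1],[-268,62,45,59,0,-28.7,1],[-268,62,45,59,0,-28.7,1],[-268,62,45,59,0,-28.7,1],[-268,62,45,59,0,-28.7,1],[-268,62,45,59,0,-28.7,1],[-268,62,45,59,0,-28.7,1],[-268,62,45,59,0,-28.7,1],[-268,62,45,59,0,-28.7,1],[-268,62,45,59,0,-28.7,1]]])

```text
t: 9.7
eef_pos: [0.4839, 0.012, 0.1666]
orientation: [-0.161, 0.584, 0.768, -0.209]
force: [-0.2, 0.6, -2.0]
grip_width: 0.0155
```

>>> jog_arm(plan=[[[0,0,0,0,0,0,1],[0,0,0,0,0,0,1]]])

```text
t: 9.9
eef_pos: [0.4812, 0.0128, 0.1721]
orientation: [-0.157, 0.584, 0.769, -0.207]
force: [-0.2, -0.1, -0.1]
grip_width: 0.015
```

Run:
```python
from h import *
s=show(); pn,Rn=nutpose(s);print(pn,Rn.as_matrix()[:,0],Rn.as_matrix()[:,2])
m=robot.camera_model("wrist");im,d=robot.get_image("wrist"); cv2.imwrite("pics/w7.png",im)
json.dump({k:np.array(v).tolist() for k,v in m.items()},open("pics/w7.json","w"))
im,d=robot.get_image("scene"); cv2.imwrite("pics/s7.png",cv2.resize(im[180:320,300:440],None,fx=4,fy=4,interpolation=cv2.INTER_CUBIC))
im,d=robot.get_image("top"); cv2.imwrite("pics/t7.png",cv2.resize(im[240:340,270:390],None,fx=5,fy=5,interpolation=cv2.INTER_CUBIC))
for h in (.03,.0):
    p,R=toolfor([.4938,.018,.015+h],upright(-74.8));print(rel(p,R,s))
```

```text
t 9.9 pos [0.4812 0.0128 0.1721] xaz 105.5 z [-0.4838 -0.134  -0.8649] q [-0.012  0.473  1.472 -0.141  1.704 -1.836] F [-0.2 -0.1 -0.1] w 0.015
[0.49085966 0.01548951 0.11371527] [ 0.26726604 -0.96362173  0.00142348] [0.00291972 0.00228701 0.99999312]
[1.6, 37.4, 57.8, -0.2, 0.22, 0.22]
[1.6, 52.4, 83.7, -0.2, 0.22, 0.22]
```

View pics/w7.png

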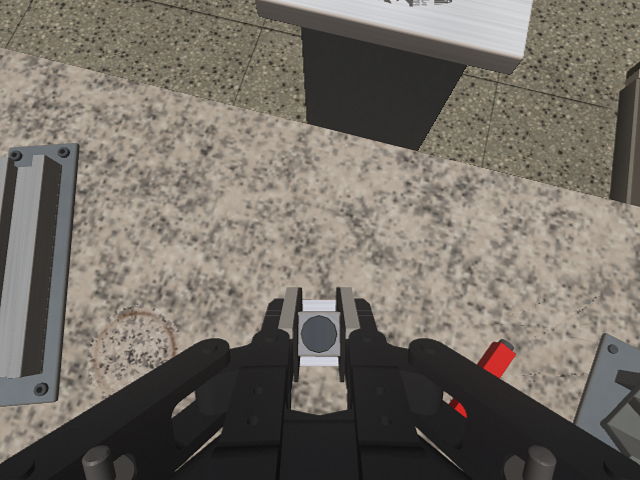

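View pics/s7.png

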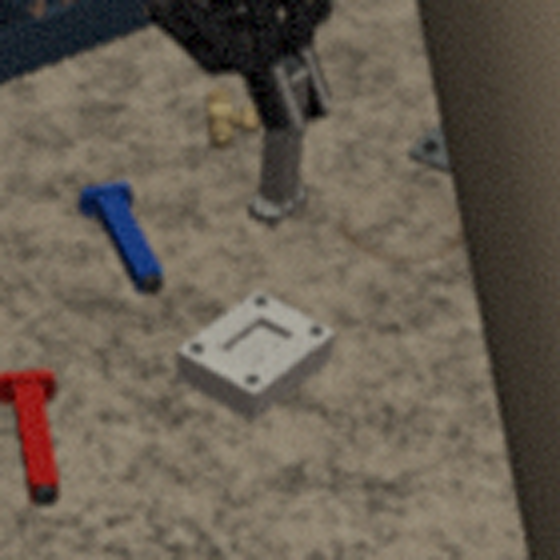

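View pics/t7.png

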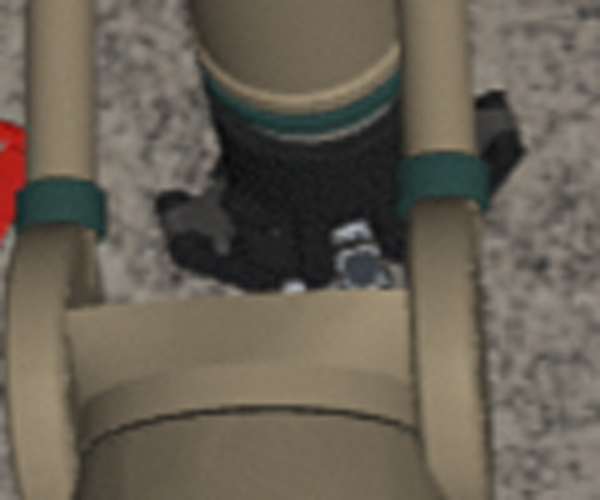

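>>> jog_arm(plan=[[[1.6,37,57,-0.2,0.2,0.2,1],[1.6,40,62,-0.2,0.2,0.2,1],[1.6,40,62,-0.2,0.2,0.2,1],[1.6,40,62,-0.2,0.2,0.2,1],[1.6,40,62,-0.2,0.2,0.2,1],[1.6,40,62,-0.2,0.2,0.2,1]]])

```text
t: 10.65
eef_pos: [0.4862, 0.0151, 0.1001]
orientation: [-0.156, 0.587, 0.768, -0.204]
force: [0.6, 1.1, -2.2]
grip_width: 0.0152
```

Run:
```python
from h import *
s=show(); pn,Rn=nutpose(s);print(pn,Rn.as_matrix()[:,0],Rn.as_matrix()[:,2])
im,d=robot.get_image("scene");np.save("pics/s8.npy",d);cv2.imwrite("pics/s8f.png",im)
c=cv2.resize(im[210:300,320:410],None,fx=6,fy=6,interpolation=cv2.INTER_CUBIC)
cv2.imwrite("pics/s8.png",c)
E=[np.array([a,b,h]) for h in (0,.009) for a,b in ((-.017,-.0095),(.017,-.0095),(.017,.0095),(-.017,.0095))]
uv=proj("scene",pn+Rn.apply(E)); print(np.round((uv-[320,210])*6))
B=Ro.from_euler('Z',-74.8,degrees=True)
E=[np.array([a,b,.022]) for a,b in ((-.037,-.028),(.037,-.028),(.037,.028),(-.037,.028))]
ub=proj("scene",np.array([.4938,.018,0])+B.apply(E))
for L,col in((uv[:4],(0,0,255)),(uv[4:],(0,255,255)),(ub,(0,255,0))):
    cv2.polylines(c,[np.int32((L-[319.6,209.6])*6)],True,col,1)
cv2.imwrite("pics/s8o.png",c)
m=robot.camera_model("wrist");im,d=robot.get_image("wrist"); cv2.imwrite("pics/w8.png",im[200:,160:480])
for h in (.01,.0):
    p,R=toolfor([.4938,.018,.015+h],upright(-74.8));print(rel(p,R,s))
```

```text
t 10.65 pos [0.4862 0.0151 0.1001] xaz 105.24 z [-0.4788 -0.1297 -0.8683] q [-0.011  0.54   1.547 -0.135  1.557 -1.811] F [ 0.6  1.1 -2.2] w 0.0152
[0.49626906 0.01786649 0.04178516] [ 2.62829983e-01 -9.64841841e-01  7.88230171e-04] [-3.52584039e-03 -1.43517105e-04  9.99993774e-01]
[[257. 314.]
 [313. 272.]
 [273. 251.]
 [217. 292.]
 [258. 295.]
 [315. 253.]
 [275. 232.]
 [218. 273.]]
[0.7, 6.4, 15.6, 0.2, 0.06, 0.01]
[0.7, 11.4, 24.3, 0.2, 0.06, 0.01]
```

View pics/s8.png

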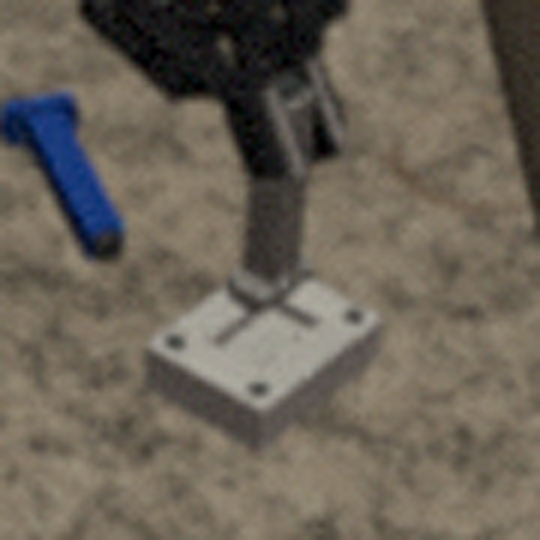

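View pics/s8o.png

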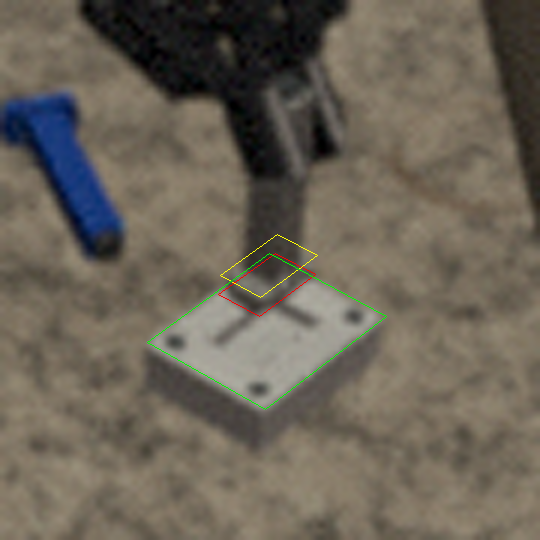

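View pics/w8.png

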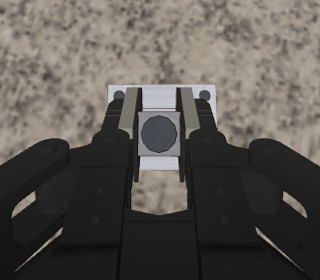

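Run:
```python
from h import *
im=cv2.imread("pics/s8f.png")
c=cv2.resize(im[235:285,340:390],None,fx=12,fy=12,interpolation=cv2.INTER_CUBIC)
c=cv2.convertScaleAbs(c,alpha=1.6,beta=20)
s=robot.state();pn,Rn=nutpose(s)
E=[np.array([a,b,h]) for h in (0,.009) for a,b in ((-.017,-.0095),(.017,-.0095),(.017,.0095),(-.017,.0095))]
uv=proj("scene",pn+Rn.apply(E))
B=Ro.from_euler('Z',-74.8,degrees=True)
ub=proj("scene",np.array([.4938,.018,0])+B.apply([[a,b,.022] for a,b in ((-.037,-.028),(.037,-.028),(.037,.028),(-.037,.028))]))
up=proj("scene",np.array([.4938,.018,0])+B.apply([[a,b,.022] for a,b in ((-.019,-.0115),(.019,-.0115),(.019,.0115),(-.019,.0115))]))
f=lambda L:np.int32((L-[339.54,234.54])*12)
cv2.imwrite("pics/s9a.png",c)
for L,col in((uv[:4],(0,0,255)),(uv[4:],(0,255,255)),(ub,(0,255,0)),(up,(255,0,0))): cv2.polylines(c,[f(L)],True,col,1)
cv2.imwrite("pics/s9o.png",c)
```

```text
(no output)
```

View pics/s9a.png

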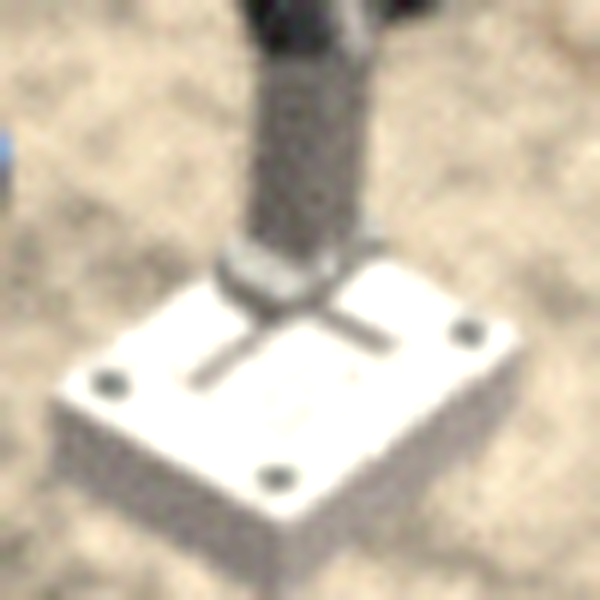

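View pics/s9o.png

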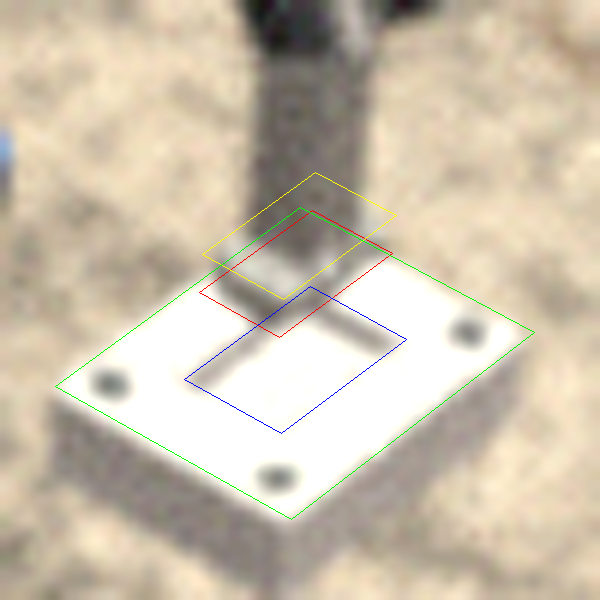

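Run:
```python
from h import *
s=show(); pn,Rn=nutpose(s);print(pn,Rn.as_matrix()[:,2])
for h in (.009,.0):
    p,R=toolfor([.4943,.0186,.015+h],upright(-74.8));print(rel(p,R,s))
```

```text
t 10.75 pos [0.4859 0.0151 0.0996] xaz 105.23 z [-0.4797 -0.1295 -0.8678] q [-0.011  0.54   1.548 -0.135  1.557 -1.811] F [ 0.1 -0.3 -2.2] w 0.0153
[0.49592697 0.0178824  0.04125471] [-2.44901548e-03 -2.25319861e-04  9.99996976e-01]
[1.1, 7.5, 15.6, 0.14, 0.04, 0.02]
[1.1, 12.0, 23.4, 0.14, 0.04, 0.02]
```

>>> jog_arm(plan=[[[1.1,4,8,0.1,0,0,1],[1.1,7.5,15.6,0.1,0,0,1],[1.1,7.5,15.6,0.1,0,0,1],[1.1,7.5,15.6,0.1,0,0,1],[1.1,7.5,15.6,0.1,0,0,1]]])

```text
t: 11.25
eef_pos: [0.4837, 0.0159, 0.0812]
orientation: [-0.158, 0.586, 0.768, -0.205]
force: [-1.3, -0.2, -0.5]
grip_width: 0.015
```

```bash
cat > ov.py <<'E'
from h import *
def ov(name,pn,Rn,bp=(.4938,.018),baz=-74.8):
    im,d=robot.get_image("scene");cv2.imwrite(f"pics/{name}f.png",im)
    c=cv2.resize(im[235:285,340:390],None,fx=12,fy=12,interpolation=cv2.INTER_CUBIC)
    c=cv2.convertScaleAbs(c,alpha=1.3,beta=10)
    o=c.copy()
    E=[np.array([a,b,h]) for h in (0,.009) for a,b in ((-.017,-.0095),(.017,-.0095),(.017,.0095),(-.017,.0095))]
    uv=proj("scene",pn+Rn.apply(E)); B=Ro.from_euler('Z',baz,degrees=True)
    f=lambda L:np.int32((L-[339.54,234.54])*12)
    ub=proj("scene",np.r_[bp,0]+B.apply([[a,b,.022] for a,b in ((-.037,-.028),(.037,-.028),(.037,.028),(-.037,.028))]))
    for L,col in((uv[:4],(0,0,255)),(uv[4:],(0,255,255)),(ub,(0,255,0))): cv2.polylines(o,[f(L)],True,col,1)
    cv2.imwrite(f"pics/{name}.png",cv2.resize(np.hstack([c,o]),(800,400)))
E
python3 - <<'E'
from ov import *
s=show(); pn,Rn=nutpose(s);print(pn,Rn.as_matrix()[:,2])
ov("s10",pn,Rn)
p,R=toolfor([.4943,.0186,.015],upright(-74.8));print(rel(p,R,s))
E
```

```text
t 11.25 pos [0.4837 0.0159 0.0812] xaz 105.23 z [-0.4838 -0.1299 -0.8655] q [-0.009  0.559  1.569 -0.135  1.523 -1.805] F [-1.3 -0.2 -0.5] w 0.015
[0.49344124 0.0186241  0.02278416] [2.25748912e-03 1.91921234e-04 9.99997433e-01]
[-0.2, 4.5, 6.4, -0.13, -0.0, 0.04]
```

View pics/s10.png

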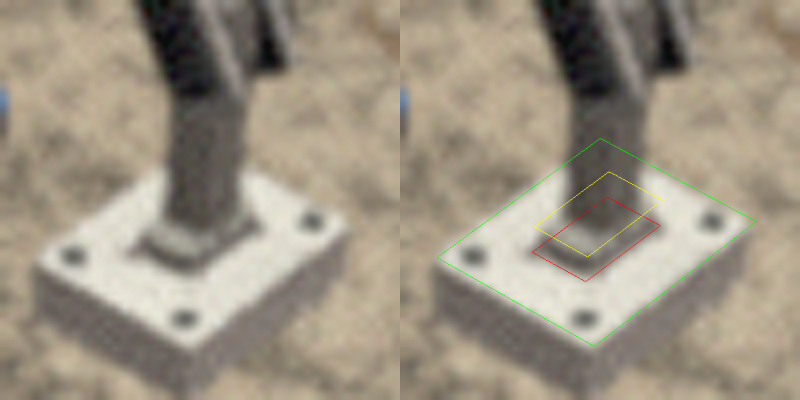

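>>> jog_arm(plan=[[[-0.2,2.2,2,-0.1,0,0,1],[-0.2,3,4,-0.1,0,0,1],[-0.2,3,4,-0.1,0,0,1],[-0.2,3,4,-0.1,0,0,1]]])

```text
t: 11.7
eef_pos: [0.4843, 0.0158, 0.0763]
orientation: [-0.158, 0.586, 0.768, -0.205]
force: [-0.7, -0.3, -0.6]
grip_width: 0.0151
```

Run:
```python
from ov import *
s=show(); pn,Rn=nutpose(s);print(pn,Rn.as_matrix()[:,2],s['ft_torque'])
ov("s11",pn,Rn)
p,R=toolfor([.4943,.0186,.015],upright(-74.8));print(rel(p,R,s))
```

```text
t 11.7 pos [0.4843 0.0158 0.0763] xaz 105.23 z [-0.4821 -0.1295 -0.8665] q [-0.01   0.564  1.574 -0.135  1.511 -1.804] F [-0.7 -0.3 -0.6] w 0.0151
[0.49416008 0.0186477  0.01786665] [ 2.64766771e-04 -3.43148129e-04  9.99999906e-01] [ 0.11368929 -0.3755342  -0.02328974]
[-0.1, 1.5, 2.4, -0.01, -0.0, 0.04]
```

View pics/s11.png

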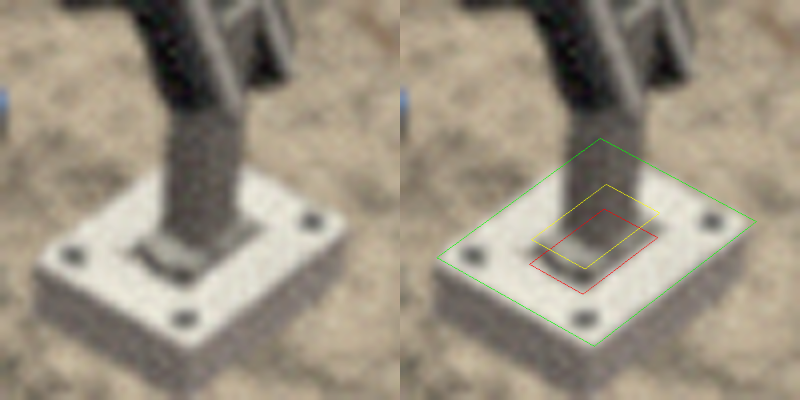

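>>> jog_arm(plan=[[[0,0.7,1.2,0,0,0,1],[0,1.4,2.4,0,0,0,1],[0,1.4,2.4,0,0,0,1],[0,1.4,2.4,0,0,0,1]]])

```text
t: 12.15
eef_pos: [0.4845, 0.0159, 0.075]
orientation: [-0.157, 0.586, 0.768, -0.205]
force: [0.3, 0.5, 6.8]
grip_width: 0.0152
```

Run:
```python
from ov import *
s=show(); pn,Rn=nutpose(s);print(pn,Rn.as_matrix()[:,2],s['ft_torque'])
ov("s12",pn,Rn)
```

```text
t 12.15 pos [0.4845 0.0159 0.075 ] xaz 105.23 z [-0.4816 -0.1297 -0.8667] q [-0.009  0.565  1.574 -0.135  1.509 -1.803] F [0.3 0.5 6.8] w 0.0152
[0.49441176 0.01866961 0.01665804] [-2.75846619e-04  3.16632162e-05  9.99999961e-01] [-0.01204486  0.17789327 -0.01020437]
```

View pics/s12.png

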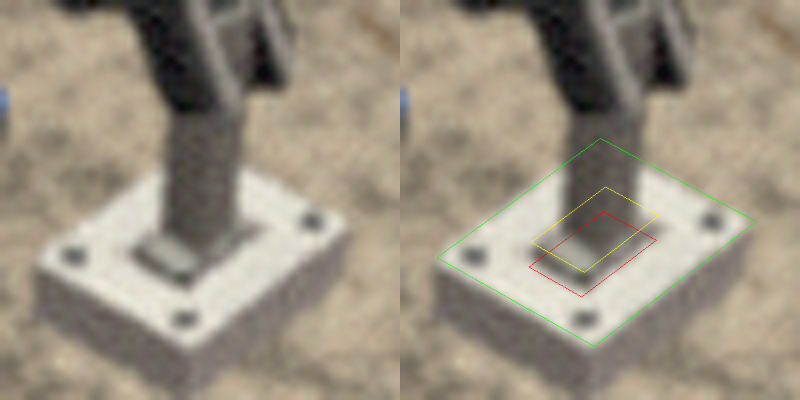

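>>> jog_arm(plan=[[[0,0.7,1.2,0,0,0,0.3],[0,0.7,1.2,0,0,0,0],[0,0.7,1.2,0,0,0,-0.5],[0,0.7,1.2,0,0,0,-1],[0,0.7,1.2,0,0,0,-1],[0,0.7,1.2,0,0,0,-1],[0,0.7,1.2,0,0,0,-1]]])

```text
t: 12.9
eef_pos: [0.4845, 0.0158, 0.0721]
orientation: [-0.158, 0.586, 0.768, -0.205]
force: [-0.2, 0.5, 0.1]
grip_width: 0.0854
```

Run:
```python
from ov import *
s=show(); 
ov("s13",np.array([.4943,.0186,.015]),upright(-74.8))
im,d=robot.get_image("wrist"); cv2.imwrite("pics/w13.png",im)
```

```text
t 12.9 pos [0.4845 0.0158 0.0721] xaz 105.23 z [-0.4819 -0.1295 -0.8666] q [-0.01   0.568  1.577 -0.135  1.503 -1.803] F [-0.2  0.5  0.1] w 0.0854
```

View pics/s13.png

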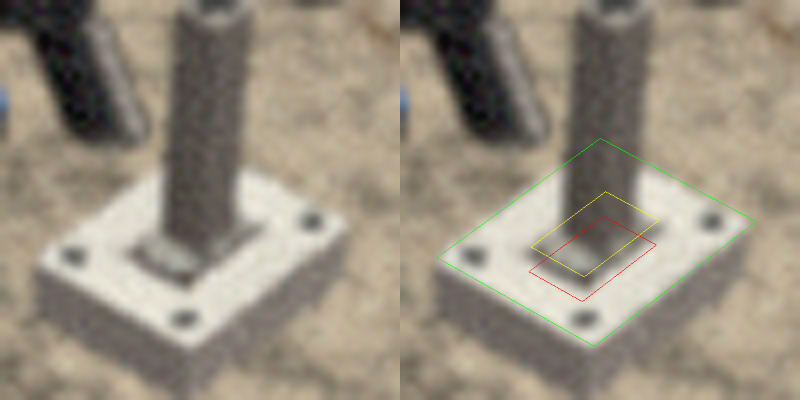

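View pics/w13.png

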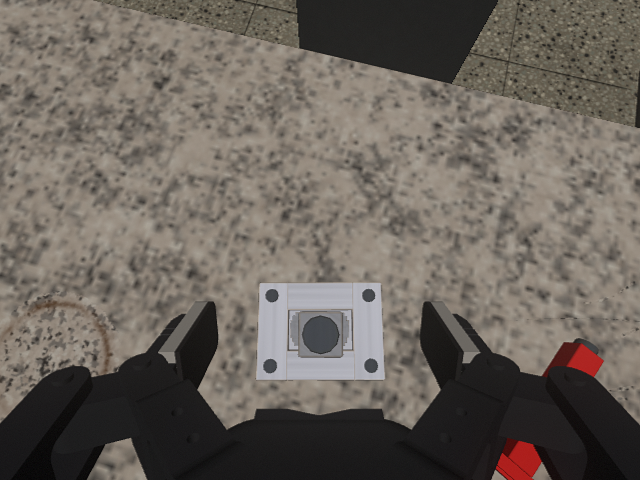

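Run:
```python
from ov import *
s=show(); 
print(unproj("wrist",[(320.5,335)],.110), unproj("wrist",[(257,283),(383,283),(385,379),(256,379)],.022), )
P=unproj("wrist",[(257,283),(383,283),(385,379),(256,379)],.022);print(P.mean(0))
R=RW(s['orientation']); e=R.apply([0,0,-.1])
N=[.4943,.0186]
print(rel(s['eef_pos']+e,R,s)); print(rel([N[0],N[1],.19],ori(105.2),s))
q,er=ik(np.array([N[0],N[1],.19]),ori(105.2),np.load('kin.npy'),s['q']);print(q,er)
```

```text
t 13.0 pos [0.4845 0.0159 0.0721] xaz 105.23 z [-0.4818 -0.1295 -0.8667] q [-0.01   0.568  1.577 -0.135  1.503 -1.803] F [1.1 0.  0.4] w 0.0856
[[0.4937567  0.01767418 0.11      ]] [[ 0.47773595 -0.02573788  0.022     ]
 [ 0.45763803  0.04766248  0.022     ]
 [ 0.5105391   0.06097517  0.022     ]
 [ 0.52987671 -0.0098248   0.022     ]]
[0.49394745 0.01826874 0.022     ]
[-0.0, 0.0, -100.0, 0.0, 0.0, 0.0]
[0.3, -50.0, -107.2, -29.93, -0.1, 0.06]
[-1.01044712e-01  1.72314343e-01  1.75437565e+00 -9.91687852e-11
  1.21490266e+00 -1.93713109e+00] 8.071302551831868e-11
```

>>> jog_arm(plan=[[[0,0,-30,0,0,0,-1],[0,0,-70,0,0,0,-1],[0,0,-105,0,0,0,-1],[0,0,-105,0,0,0,-1],[0,-50,-107,-30,0,0,-1],[0,-50,-107,-30,0,0,-1],[0,-50,-107,-30,0,0,-1],[0,-50,-107,-30,0,0,-1],[0,-50,-107,-30,0,0,-1],[0,-50,-107,-30,0,0,-1]]])

```text
t: 14.0
eef_pos: [0.4937, 0.0181, 0.1897]
orientation: [-0.001, 0.607, 0.794, 0.001]
force: [-0.9, 0.2, -0.1]
grip_width: 0.0852
```

>>> jog_arm(plan=[[[0,0,0,0,0,0,-1]]])

```text
t: 14.1
eef_pos: [0.495, 0.0183, 0.1895]
orientation: [-0.001, 0.607, 0.795, 0.001]
force: [0.9, 0.0, 0.2]
grip_width: 0.0857
```

Run:
```python
from ov import *
m=robot.camera_model("wrist");s=show(); 
im,d=robot.get_image("wrist"); cv2.imwrite("pics/w14.png",im); json.dump({k:np.array(v).tolist() for k,v in m.items()},open("pics/w14.json","w"))
print(rel([.494,.018,.09],ori(105.2),s),rel([.494,.018,.015+.056],ori(105.2),s))
print(proj("wrist",[[.494,.018,.11],[.494,.018,.02]],m))
```

```text
t 14.1 pos [0.495  0.0183 0.1895] xaz 105.25 z [-2.e-04  2.e-03 -1.e+00] q [-0.105  0.185  1.737  0.002  1.22  -1.943] F [0.9 0.  0.2] w 0.0857
[-0.3, -1.1, 99.5, 0.02, -0.12, 0.05] [-0.3, -1.1, 118.5, 0.02, -0.12, 0.05]
[[320.02258523 251.3748079 ]
 [319.4214277  219.8528938 ]]
```

View pics/w14.png

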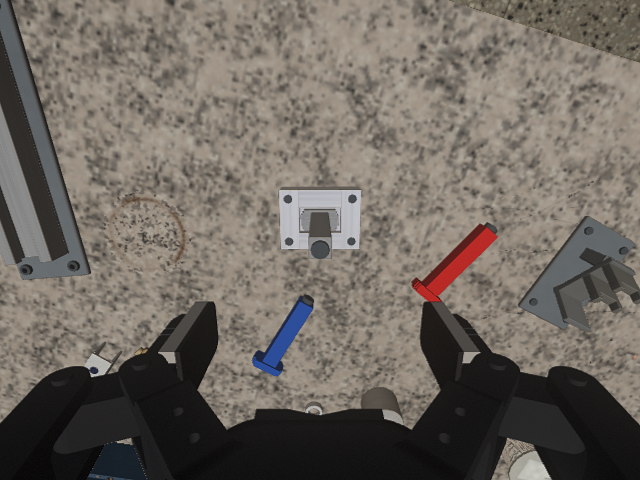

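>>> jog_arm(plan=[[[-0.3,-1,40,0,0,0,-1],[-0.3,-1,80,0,0,0,-1],[-0.3,-1,105,0,0,0,-1],[-0.3,-1,118,0,0,0,-1],[-0.3,-1,118,0,0,0,-1],[-0.3,-1,118,0,0,0,-1]]])

```text
t: 14.75
eef_pos: [0.4943, 0.0182, 0.0715]
orientation: [-0.001, 0.607, 0.795, 0.001]
force: [0.4, -0.4, 0.3]
grip_width: 0.0855
```

Run:
```python
from ov import *
m=robot.camera_model("wrist");s=show(); 
im,d=robot.get_image("wrist"); cv2.imwrite("pics/w15.png",im)
print(rel([.494,.018,.015+.056],ori(105.2),s))
```

```text
t 14.75 pos [0.4943 0.0182 0.0715] xaz 105.26 z [-0.      0.0023 -1.    ] q [-0.106  0.305  1.91   0.003  0.926 -1.945] F [ 0.4 -0.4  0.3] w 0.0855
[-0.1, -0.3, 0.5, 0.03, -0.12, 0.06]
```

View pics/w15.png

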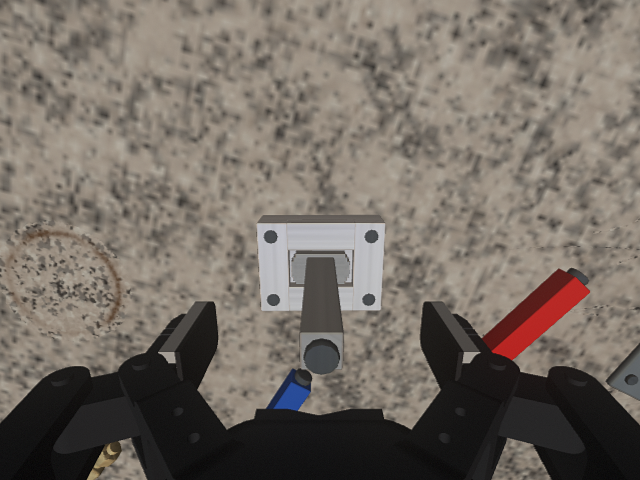

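Nut still seated square in the pocket (head at 320,268; tip at 321,355), centred between the fingers. Closing.

>>> jog_arm(plan=[[[0,0,0.3,0,-0.1,0,1],[0,0,0.3,0,-0.1,0,1],[0,0,0.3,0,-0.1,0,1],[0,0,0.3,0,-0.1,0,1],[0,0,0.3,0,-0.1,0,1],[0,0,0.3,0,-0.1,0,1],[0,0,0.3,0,-0.1,0,1],[0,0,0.3,0,-0.1,0,1]]])

```text
t: 15.6
eef_pos: [0.4936, 0.018, 0.0718]
orientation: [0.001, 0.607, 0.795, 0.001]
force: [-0.1, 1.0, 4.1]
grip_width: 0.015
```

Run:
```python
from ov import *
s=show()
R=RW(s['orientation']); 
# nut in tool: assume upright, on axis, underside at z=.015
Rn=Ro.from_euler('Z',np.degrees(np.arctan2(*R.as_matrix()[[1,0],0])),degrees=True)
pn=np.array([*s['eef_pos'][:2],.015])
json.dump({'pt':R.inv().apply(pn-s['eef_pos']).tolist(),'q':(R.inv()*Rn).as_quat().tolist()},open('grasp.json','w'))
print(R.inv().apply(pn-s['eef_pos']))
im=cv2.imread("pics/w7.png") 
P=unproj("top",[(u/4+400,v/4+210) for u,v in [(127,75),(240,32),(420,465),(307,513)]],.004);print(P.mean(0))
```

```text
t 15.6 pos [0.4936 0.018  0.0718] xaz 105.24 z [ 1.6e-03  4.0e-04 -1.0e+00] q [-1.050e-01  3.030e-01  1.912e+00  1.000e-03  9.240e-01 -1.942e+00] F [-0.1  1.   4.1] w 0.015
[ 4.58938002e-07 -9.52518448e-05  5.68425737e-02]
[ 0.50842886 -0.26754688  0.004     ]
```

>>> jog_arm(plan=[[[0,0,-10,0,0,0,1],[0,0,-25,0,0,0,1],[0,0,-60,0,0,0,1],[0,0,-90,0,0,0,1],[0,0,-90,0,0,0,1]]])

```text
t: 16.1
eef_pos: [0.4963, 0.0177, 0.1657]
orientation: [0.004, 0.607, 0.795, 0.003]
force: [1.8, -0.5, -0.2]
grip_width: 0.0148
```

Run:
```python
from ov import *
s=show()
print(rel([.5084-.06,-.2675-.01,.17],ori(20.3),s))
print(ik(np.array([.508,-.2675,.17]),ori(20.3),np.load('kin.npy'),s['q']))
print(ik(np.array([.508,-.2675,.07]),ori(20.3-90),np.load('kin.npy'),s['q']))
```

```text
t 16.1 pos [0.4963 0.0177 0.1657] xaz 105.24 z [ 1.010e-02 -3.000e-04 -9.999e-01] q [-1.050e-01  2.020e-01  1.780e+00  1.000e-03  1.150e+00 -1.942e+00] F [ 1.8 -0.5 -0.2] w 0.0148
[-272.2, -123.8, -4.7, 0.57, -0.27, 84.94]
(array([-6.04043445e-01,  2.99419128e-01,  1.62906579e+00, -2.56416814e-12,
        1.21310774e+00, -9.58345283e-01]), np.float64(2.364664020149121e-11))
(array([-6.04043445e-01,  3.70557342e-01,  1.79483953e+00,  1.26365116e-16,
        9.76195777e-01,  6.12451044e-01]), np.float64(5.551115123125783e-16))
```

>>> jog_arm(plan=[[[-291,-63,-5,0.5,0,85,1],[-291,-63,-5,0.5,0,85,1],[-291,-63,-5,0.5,0,85,1],[-291,-63,-5,0.5,0,85,1],[-291,-63,-5,0.5,0,85,1],[-291,-63,-5,0.5,0,85,1],[-291,-63,-5,0.5,0,85,1],[-291,-63,-5,0.5,0,85,1],[-291,-63,-5,0.5,0,85,1],[-291,-63,-5,0.5,0,85,1]]])

```text
t: 17.1
eef_pos: [0.5081, -0.2792, 0.1648]
orientation: [-0.004, 0.985, 0.173, -0.004]
force: [-0.1, 0.2, -0.8]
grip_width: 0.015
```

>>> jog_arm(plan=[[[0,0,0,0,0,0,1],[0,0,0,0,0,0,1],[0,0,0,0,0,0,1]]])

```text
t: 17.4
eef_pos: [0.5087, -0.2791, 0.1659]
orientation: [-0.003, 0.984, 0.177, -0.003]
force: [-0.1, -0.1, -1.6]
grip_width: 0.0154
```

Run:
```python
from ov import *
m=robot.camera_model("wrist");s=show(); 
im,d=robot.get_image("wrist"); cv2.imwrite("pics/w16.png",im); json.dump({k:np.array(v).tolist() for k,v in m.items()},open("pics/w16.json","w"))
p,R=toolfor([.5084,-.2675,.10],upright(20.3));print(p,rel(p,R,s))
o=np.array([.5084,-.2675,0]);B=Ro.from_euler('Z',20.3,degrees=True)
print(proj("wrist",o+B.apply([[a,b,.03] for a,b in((-.1,-.0115),(.1,-.0115),(.1,.0115),(-.1,.0115),(-.1,-.0225),(.1,-.0225),(.1,.0225),(-.1,.0225))]),m).round(1).tolist())
```

```text
t 17.4 pos [ 0.5087 -0.2791  0.1659] xaz 20.35 z [-0.0066  0.0047 -1.    ] q [-0.622  0.331  1.592 -0.     1.227 -0.977] F [-0.1 -0.1 -1.6] w 0.0154
[ 0.5084     -0.2675      0.15684265] [3.8, -11.0, 9.1, -0.48, 0.26, 0.05]
[[205.5, 228.5], [447.4, 229.3], [450.5, 201.7], [202.9, 201.0], [206.7, 241.2], [446.0, 242.0], [452.0, 188.0], [201.7, 187.4]]
```

View pics/w16.png

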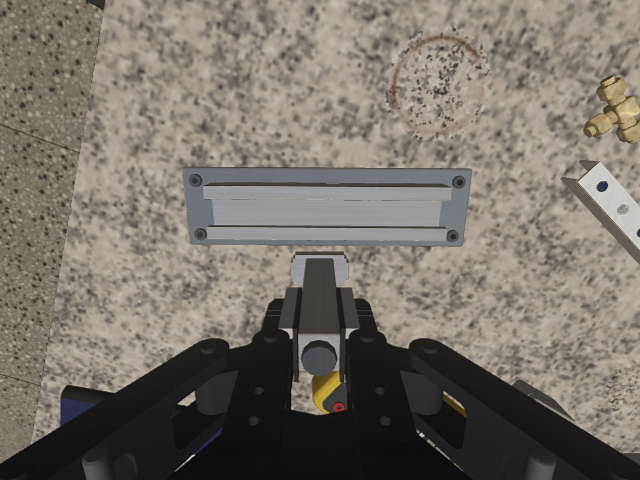

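Run:
```python
import cv2,numpy as np
im=cv2.imread("pics/w16.png")
a=cv2.resize(im[170:285,180:330],None,fx=5,fy=5,interpolation=cv2.INTER_CUBIC);cv2.imwrite("pics/w16a.png",a)
a=cv2.resize(im[170:285,330:480],None,fx=5,fy=5,interpolation=cv2.INTER_CUBIC);cv2.imwrite("pics/w16b.png",a)
g=cv2.cvtColor(im,cv2.COLOR_BGR2GRAY)
for c in(230,330,420): print(c,[(r,int(g[r,c-4:c+5].mean())) for r in range(164,250)])
```

```text
230 [(164, 164), (165, 167), (166, 171), (167, 74), (168, 98), (169, 111), (170, 113), (171, 112), (172, 112), (173, 112), (174, 112), (175, 113), (176, 112), (177, 113), (178, 112), (179, 113), (180, 113), (181, 116), (182, 79), (183, 63), (184, 63), (185, 47), (186, 152), (187, 156), (188, 152), (189, 154), (190, 152), (191, 155), (192, 152), (193, 149), (194, 149), (195, 155), (196, 151), (197, 151), (198, 157), (199, 133), (200, 153), (201, 152), (202, 149), (203, 150), (204, 151), (205, 150), (206, 154), (207, 153), (208, 150), (209, 151), (210, 153), (211, 156), (212, 154), (213, 154), (214, 156), (215, 156), (216, 154), (217, 154), (218, 155), (219, 153), (220, 151), (221, 151), (222, 154), (223, 157), (224, 161), (225, 71), (226, 49), (227, 153), (228, 156), (229, 153), (230, 154), (231, 152), (232, 155), (233, 152), (234, 149), (235, 152), (236, 154), (237, 150), (238, 156), (239, 128), (240, 115), (241, 115), (242, 115), (243, 114), (244, 114), (245, 172), (246, 171), (247, 165), (248, 160), (249, 159)]
330 [(164, 126), (165, 125), (166, 132), (167, 112), (168, 89), (169, 1
[... 1288 characters left out ...]
, 154), (192, 154), (193, 156), (194, 155), (195, 153), (196, 157), (197, 155), (198, 148), (199, 152), (200, 140), (201, 158), (202, 156), (203, 153), (204, 153), (205, 157), (206, 154), (207, 153), (208, 158), (209, 159), (210, 155), (211, 158), (212, 157), (213, 155), (214, 156), (215, 158), (216, 155), (217, 154), (218, 152), (219, 155), (220, 156), (221, 156), (222, 157), (223, 157), (224, 157), (225, 161), (226, 95), (227, 60), (228, 101), (229, 153), (230, 153), (231, 150), (232, 153), (233, 155), (234, 156), (235, 154), (236, 155), (237, 156), (238, 154), (239, 156), (240, 156), (241, 121), (242, 120), (243, 121), (244, 122), (245, 112), (246, 98), (247, 134), (248, 136), (249, 136)]
```

View pics/w16a.png

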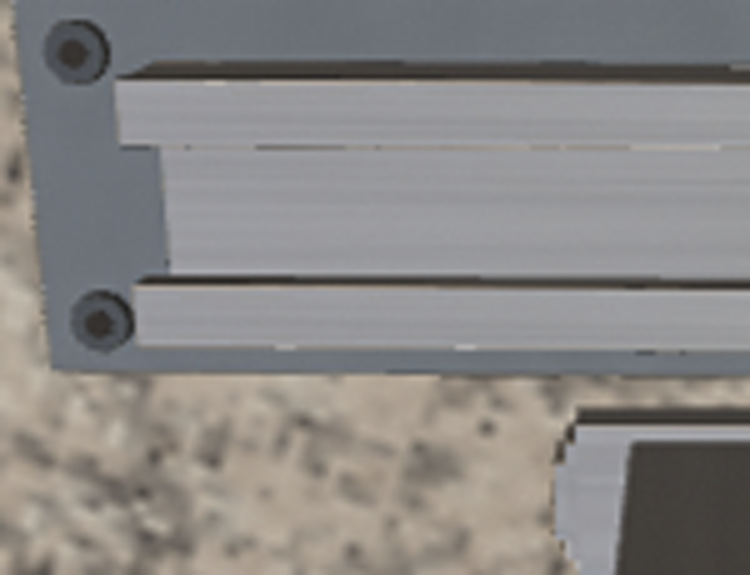

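View pics/w16b.png

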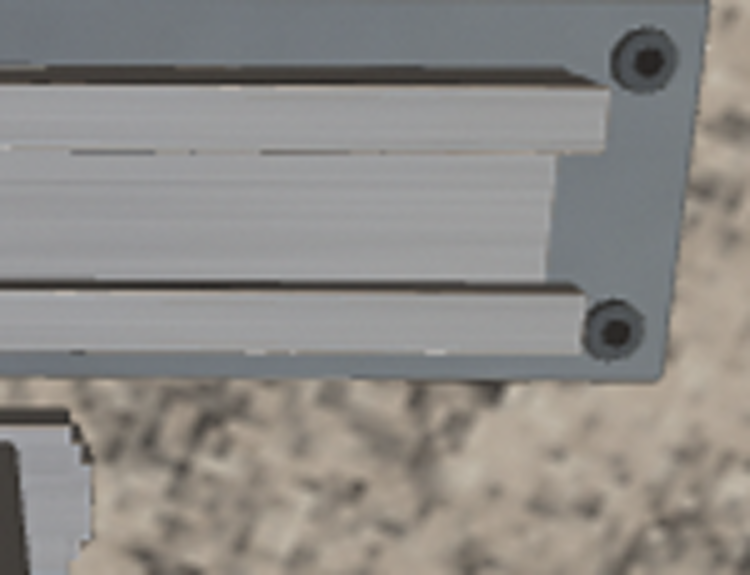

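Run:
```python
from h import *
m=json.load(open("pics/w16.json"))
c=[(202.8,185.7),(206.4,239.0),(446.2,240.3),(451.2,187.0)]
P=unproj("wrist",c,.03,m);print(P.round(4),P.mean(0))
for i in range(4):
    e=P[(i+1)%4]-P[i];print(round(np.hypot(*e[:2]),4),np.degrees(np.arctan2(e[1],e[0])))
S=unproj("wrist",[(230,199),(230,226.5),(420,228.2),(420,200.3)],.03,m);print(S.mean(0)); 
for a,b in((0,3),(1,2),(0,1)):
    e=S[b]-S[a];print(round(np.hypot(*e[:2]),4),np.degrees(np.arctan2(e[1],e[0])))
# top: slot
# nut head in image, top of head at z: estimate
s=robot.state();pn,Rn=nutpose(s);print(pn,Rn.as_matrix()[:,2])
print(proj("wrist",pn+Rn.apply([[a,b,h] for h in (0,.009) for a,b in((-.017,.0095),(.017,.0095),(.017,-.0095),(-.017,-.0095))]),m).round(1).tolist())
```

```text
[[ 0.4073 -0.2795  0.03  ]
 [ 0.4217 -0.3215  0.03  ]
 [ 0.6095 -0.2525  0.03  ]
 [ 0.5934 -0.2112  0.03  ]] [ 0.50797438 -0.26617242  0.03      ]
0.0444 -71.15618906779952
0.2001 20.17466193042347
0.0443 111.25149260393117
0.1982 -159.8472720342129
[ 0.50680054 -0.26666995  0.03      ]
0.1533 20.06781080843229
0.1569 19.958409071813332
0.023 -73.75596064053701
[ 0.50843505 -0.2788364   0.10923445] [ 0.00693687 -0.00609058  0.99995739]
[[293.7, 245.6], [350.3, 245.7], [349.4, 275.1], [294.3, 275.0], [292.6, 250.4], [351.7, 250.5], [350.7, 281.0], [293.2, 280.9]]
```

Run:
```python
from h import *
a=cv2.imread("pics/w15.png");b=cv2.imread("pics/w16.png")
f=lambda im:cv2.resize(im[240:380,280:360],None,fx=4.2,fy=4.2,interpolation=cv2.INTER_CUBIC)
cv2.imwrite("pics/cmp.png",np.hstack([f(a),f(b)]))
m=json.load(open("pics/w16.json"));s=robot.state();pn,Rn=nutpose(s)
print(proj("wrist",pn+Rn.apply([[0,0,.095],[0,0,.09],[-.008,.008,.09],[.008,.008,.09],[0,.0095,.009]]),m).round(1).tolist())
```

```text
[[324.1, 355.7], [323.9, 347.3], [301.5, 327.7], [346.6, 327.8], [322.1, 250.5]]
```

View pics/cmp.png

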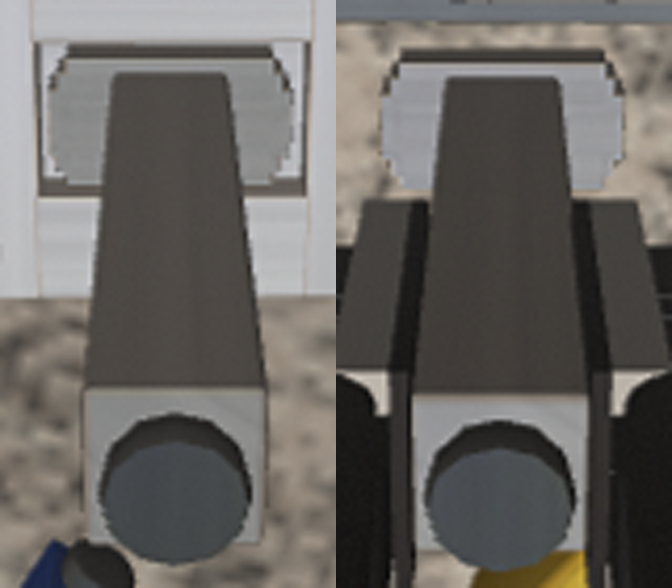

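Run:
```python
from h import *
s=show();p,R=toolfor([.508,-.267,.036],upright(20.15));print(p,rel(p,R,s))
```

```text
t 17.45 pos [ 0.5088 -0.2792  0.1661] xaz 20.33 z [-0.0064  0.0045 -1.    ] q [-0.622  0.331  1.592 -0.     1.227 -0.976] F [ 0.4 -0.6 -1.2] w 0.0152
[ 0.508      -0.267       0.09284265] [3.8, -11.2, 73.3, -0.46, 0.25, 0.18]
```

>>> jog_arm(plan=[[[3.5,-11.2,10,-0.5,0.2,0.2,1],[3.5,-11.2,35,-0.5,0.2,0.2,1],[3.5,-11.2,60,-0.5,0.2,0.2,1],[3.5,-11.2,73,-0.5,0.2,0.2,1],[3.5,-11.2,73,-0.5,0.2,0.2,1],[3.5,-11.2,73,-0.5,0.2,0.2,1]]])

```text
t: 18.05
eef_pos: [0.5084, -0.2677, 0.0939]
orientation: [0.002, 0.985, 0.174, 0.0]
force: [0.1, -0.0, -1.6]
grip_width: 0.0152
```

```bash
cat >> ov.py <<'E'
def ov2(name,pn,Rn,o=(.508,-.267),az=20.15):
    m=robot.camera_model("wrist");im,d=robot.get_image("wrist");cv2.imwrite(f"pics/{name}w.png",im)
    json.dump({k:np.array(v).tolist() for k,v in m.items()},open(f"pics/{name}.json","w"))
    B=Ro.from_euler('Z',az,degrees=True)
    E=[np.array([a,b,h]) for h in (0,.009) for a,b in ((-.017,-.0095),(.017,-.0095),(.017,.0095),(-.017,.0095))]
    S=np.r_[o,0]+B.apply([[a,b,.03] for a,b in((-.1,-.0115),(.1,-.0115),(.1,.0115),(-.1,.0115))])
    S2=np.r_[o,0]+B.apply([[a,b,.03] for a,b in((-.1,-.0225),(.1,-.0225),(.1,.0225),(-.1,.0225))])
    im2,d2=robot.get_image("scene");cv2.imwrite(f"pics/{name}s.png",im2)
    for cam,I,mm,c,r,k in (("wrist",im,m,220,180,4),("scene",im2,None,None,None,8)):
        uv=proj(cam,pn+Rn.apply(E),mm)
        if c is None: c,r=(uv.mean(0)-[50,37]).astype(int)
        w,h=800//k,600//k
        C=cv2.resize(I[r:r+h,c:c+w],None,fx=k,fy=k,interpolation=cv2.INTER_CUBIC)
        cv2.imwrite(f"pics/{name}_{cam}.png",C)
        f=lambda L:np.int32((L-[c-.5,r-.5])*k)
        for L,col in((uv[:4],(0,0,255)),(uv[4:],(0,255,255)),(proj(cam,S,mm),(0,255,0)),(proj(cam,S2,mm),(255,0,0))): cv2.polylines(C,[f(L)],True,col,1)
        cv2.imwrite(f"pics/{name}_{cam}o.png",C)
E
python3 - <<'E'
from ov import *
s=show(); pn,Rn=nutpose(s);print(pn,Rn.as_matrix()[:,2])
ov2("k1",pn,Rn)
E
```

```text
t 18.05 pos [ 0.5084 -0.2677  0.0939] xaz 20.05 z [ 0.001  -0.0032 -1.    ] q [-0.604  0.382  1.712 -0.002  1.045 -0.953] F [ 0.1 -0.  -1.6] w 0.0152
[ 0.50845877 -0.26778544  0.03705519] [-4.61758481e-04  1.65963369e-03  9.99998516e-01]
```

View pics/k1_wristo.png

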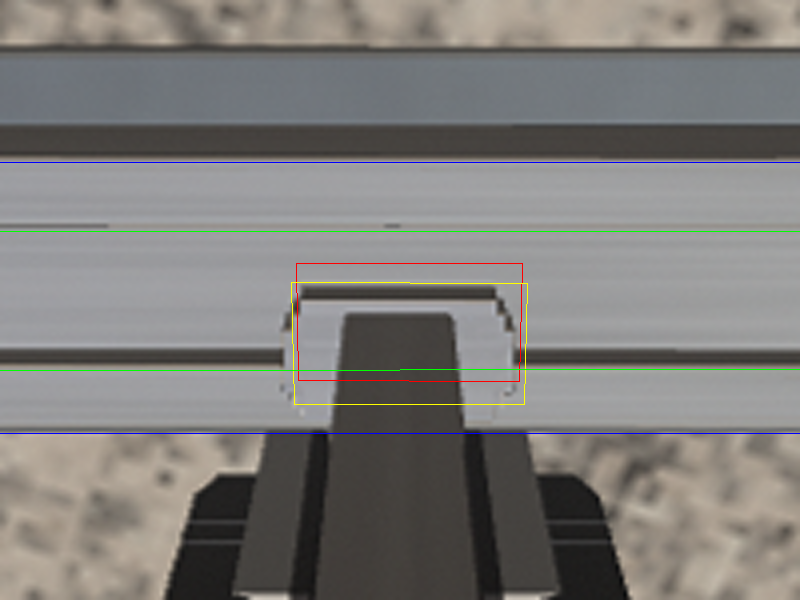

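View pics/k1_sceneo.png

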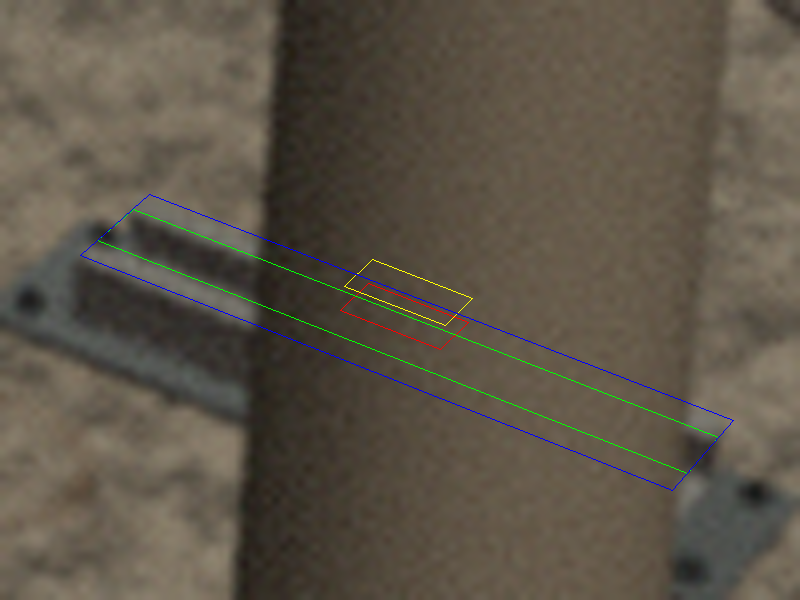

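View pics/k1_wrist.png

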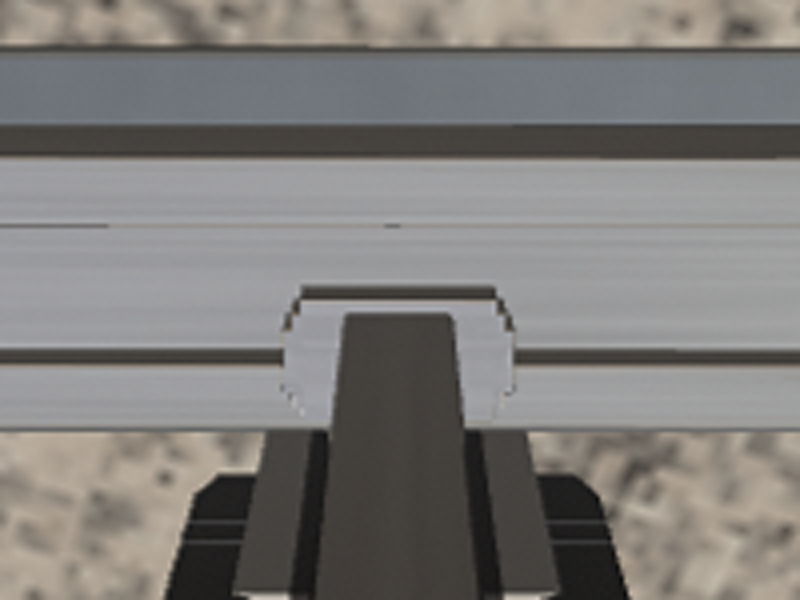

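Run:
```python
from h import *
m=json.load(open("pics/k1.json"));s=robot.state();
T=np.array(m['world_from_camera']);G=np.eye(4);G[:3,:3]=RW(s['orientation']).as_matrix();G[:3,3]=s['eef_pos']
C=np.linalg.inv(G)@T; print(C.round(4))
m0=json.load(open("pics/w2.json"))
# w15 pose
def cam(pos,z,xaz):
    z=np.array(z);z=z/np.linalg.norm(z);a=np.radians(xaz);x=np.array([np.cos(a),np.sin(a),0]);x-=z*(x@z);x/=np.linalg.norm(x)
    g=np.eye(4);g[:3,:3]=np.c_[x,np.cross(z,x),z];g[:3,3]=pos
    return {'mtx':m['mtx'],'world_from_camera':(g@C).tolist()}
for nm,c,off in (("w15",cam([.4943,.0182,.0715],[0,.0023,-1],105.26),None),("w14",json.load(open("pics/w14.json")),None)):
    B=Ro.from_euler('Z',-74.8,degrees=True);o=np.array([.494,.018,0])
    for z,a,b in((.022,.037,.028),(.022,.019,.0115),(.110,.0,.0),(.105,.008,.008),(.024,.017,.0095)):
        print(nm,z,a,proj("wrist",o+B.apply([[a,b,z],[-a,b,z],[-a,-b,z],[a,-b,z]]),c).round(1).tolist())
```

```text
[[ 1.     -0.0017  0.0012 -0.002 ]
 [-0.0012 -0.9568 -0.2907 -0.0738]
 [ 0.0017  0.2907 -0.9568 -0.1417]
 [ 0.      0.      0.      1.    ]]
w15 0.022 0.037 [[261.3, 308.5], [382.6, 308.7], [388.1, 219.2], [256.7, 219.0]]
w15 0.022 0.019 [[290.2, 283.6], [354.0, 283.7], [355.2, 247.0], [289.4, 246.9]]
w15 0.11 0.0 [[324.8, 357.5], [324.8, 357.5], [324.8, 357.5], [324.8, 357.5]]
w15 0.105 0.008 [[302.5, 367.9], [346.3, 368.0], [347.4, 329.3], [302.0, 329.3]]
w15 0.024 0.017 [[293.3, 281.9], [351.0, 282.0], [352.0, 251.4], [292.6, 251.3]]
w14 0.022 0.037 [[279.9, 249.4], [358.8, 249.5], [361.0, 189.8], [277.9, 189.7]]
w14 0.022 0.019 [[298.8, 232.5], [340.0, 232.5], [340.5, 208.0], [298.5, 208.0]]
w14 0.11 0.0 [[320.0, 251.4], [320.0, 251.4], [320.0, 251.4], [320.0, 251.4]]
w14 0.105 0.008 [[308.4, 260.0], [331.5, 260.0], [331.8, 237.9], [308.2, 237.8]]
w14 0.024 0.017 [[300.9, 231.0], [338.0, 231.0], [338.3, 210.7], [300.6, 210.6]]
```

>>> jog_arm(plan=[[[0,-2,0,0,0,0,1],[0,-4.2,3,0.1,0,0,1],[0,-4.2,3,0.1,0,0,1],[0,-4.2,3,0.1,0,0,1]]])

```text
t: 18.55
eef_pos: [0.5065, -0.2633, 0.0905]
orientation: [0.001, 0.985, 0.174, -0.0]
force: [0.2, 0.7, -1.2]
grip_width: 0.0152
```

Run:
```python
from ov import *
s=show(); pn,Rn=nutpose(s);print(pn,Rn.as_matrix()[:,2])
ov2("k2",pn,Rn)
```

```text
t 18.55 pos [ 0.5065 -0.2633  0.0905] xaz 20.05 z [-2.0e-04 -1.2e-03 -1.0e+00] q [-6.010e-01  3.820e-01  1.723e+00 -1.000e-03  1.037e+00 -9.500e-01] F [ 0.2  0.7 -1.2] w 0.0152
[ 0.50640933 -0.26328469  0.03364279] [ 7.77781152e-04 -3.71176591e-04  9.99999629e-01]
```

View pics/k2_wristo.png

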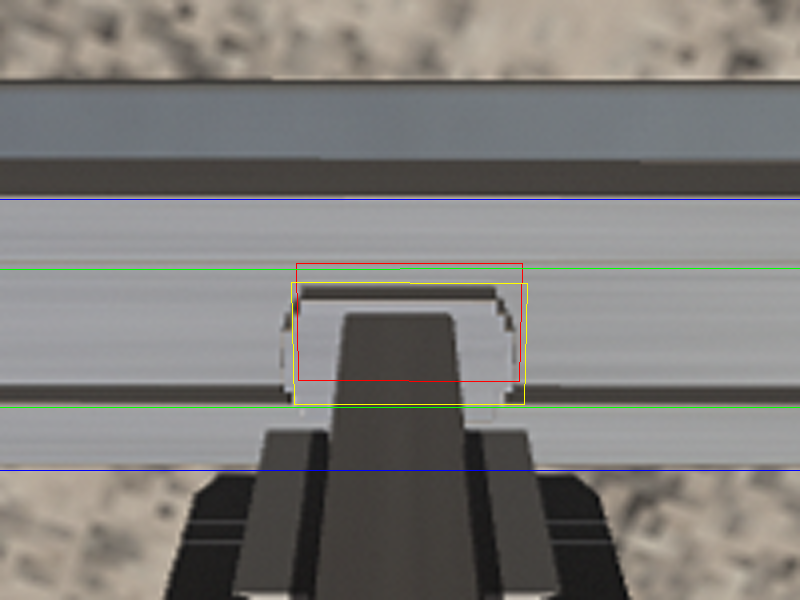

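>>> jog_arm(plan=[[[0,0.3,3,0,0,0,1],[0,0.3,6,0,0,0,1],[0,0.3,9,0,0,0,1],[0,0.3,9,0,0,0,1],[0,0.3,9,0,0,0,1]]])

```text
t: 19.15
eef_pos: [0.5065, -0.2636, 0.0812]
orientation: [0.0, 0.985, 0.174, -0.0]
force: [0.2, 0.1, -1.1]
grip_width: 0.015
```

Run:
```python
from ov import *
s=show(); pn,Rn=nutpose(s);print(pn,Rn.as_matrix()[:,2],s['ft_torque'])
ov2("k3",pn,Rn)
```

```text
t 19.15 pos [ 0.5065 -0.2636  0.0812] xaz 20.04 z [-6.e-04 -9.e-04 -1.e+00] q [-6.010e-01  3.920e-01  1.733e+00 -1.000e-03  1.016e+00 -9.500e-01] F [ 0.2  0.1 -1.1] w 0.015
[ 0.50646097 -0.26359302  0.02432993] [ 1.17936958e-03 -7.08549440e-04  9.99999054e-01] [ 0.0371128   0.02324031 -0.06197936]
```

View pics/k3_wrist.png

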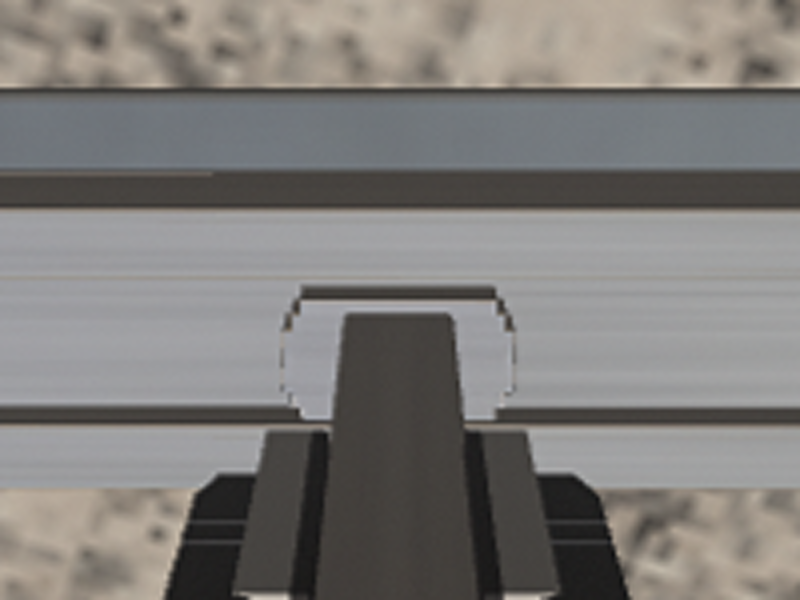

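>>> jog_arm(plan=[[[0,0,4,0,0,0,1],[0,0,8,0,0,0,1],[0,0,11,0,0,0,1],[0,0,13.3,0,0,0,1],[0,0,13.3,0,0,0,1],[0,0,13.3,0,0,0,1]]])

```text
t: 19.85
eef_pos: [0.5066, -0.2637, 0.068]
orientation: [0.001, 0.985, 0.174, -0.0]
force: [-0.1, -0.3, -1.6]
grip_width: 0.0153
```

Run:
```python
from ov import *
s=show(); pn,Rn=nutpose(s);print(pn,Rn.as_matrix()[:,2],s['ft_torque'])
ov2("k4",pn,Rn)
```

```text
t 19.85 pos [ 0.5066 -0.2637  0.068 ] xaz 20.04 z [-3.0e-04 -1.1e-03 -1.0e+00] q [-6.010e-01  4.060e-01  1.749e+00 -1.000e-03  9.860e-01 -9.500e-01] F [-0.1 -0.3 -1.6] w 0.0153
[ 0.50659623 -0.26368094  0.01119954] [ 8.37661727e-04 -4.75361112e-04  9.99999536e-01] [-0.06764908 -0.03195287  0.03896187]
```

View pics/k4_wrist.png

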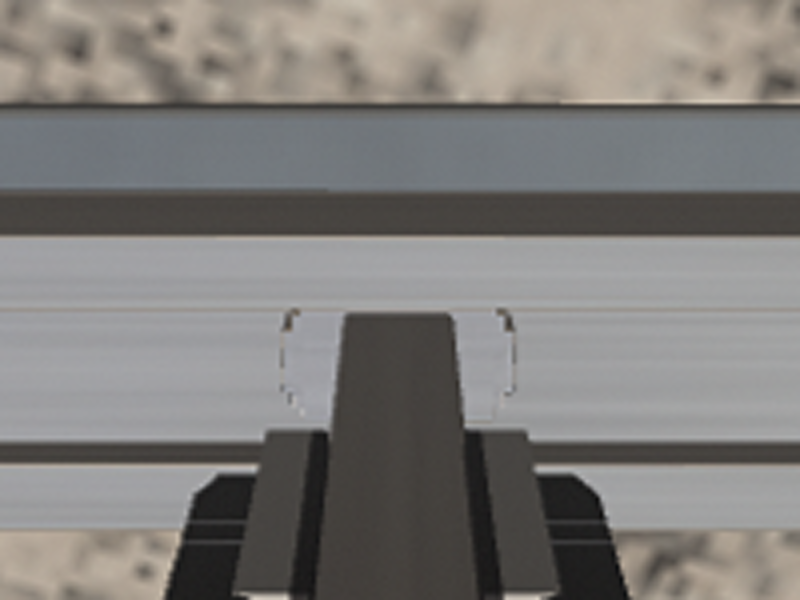

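Run:
```python
from h import *
m=json.load(open("pics/k4.json"));s=robot.state();pn,Rn=nutpose(s)
B=Ro.from_euler('Z',20.1,degrees=True); k=4; r=180
row=lambda P:((proj("wrist",P,m)[:,1]-r+.5)*k).round(1)
o=np.array([pn[0],pn[1],0]) # strut frame centred at nut axis
print("lips in/out if centred on nut",row(o+B.apply([[-.03,.0225,.03],[-.03,.0115,.03],[-.03,-.0115,.03],[-.03,-.0225,.03]])))
print("head",row(o+B.apply([[0,.0095,pn[2]+.009],[0,.008,pn[2]+.009],[0,-.0095,pn[2]+.009]])))
g=cv2.cvtColor(cv2.imread("pics/k4w.png"),cv2.COLOR_BGR2GRAY)
for c in (250,275,370,400): print(c,g[232:318,c-3:c+4].mean(1).astype(int).tolist())
```

```text
lips in/out if centred on nut [215.4 292.7 446.2 516. ]
head [284.2 294.  405.9]
250 [67, 68, 68, 68, 69, 67, 78, 153, 161, 160, 160, 162, 161, 161, 162, 161, 160, 157, 155, 157, 159, 155, 155, 162, 162, 148, 160, 157, 157, 161, 159, 157, 156, 155, 157, 160, 161, 161, 161, 163, 164, 162, 162, 161, 161, 159, 156, 158, 158, 158, 160, 160, 158, 156, 157, 160, 160, 164, 117, 68, 66, 69, 62, 80, 164, 164, 161, 161, 161, 159, 161, 161, 160, 157, 154, 157, 156, 153, 156, 162, 142, 138, 141, 144, 146, 151]
275 [67, 68, 69, 68, 69, 67, 77, 159, 160, 158, 160, 162, 162, 161, 162, 162, 162, 158, 155, 157, 158, 155, 155, 163, 162, 149, 162, 158, 156, 160, 159, 157, 155, 155, 157, 159, 161, 160, 162, 162, 163, 161, 161, 161, 160, 158, 156, 157, 158, 159, 160, 159, 157, 155, 155, 158, 159, 163, 116, 66, 64, 68, 60, 79, 163, 168, 120, 69, 47, 35, 33, 33, 34, 33, 33, 33, 32, 31, 59, 36, 31, 31, 30, 63, 36, 31]
370 [68, 68, 68, 67, 69, 68, 72, 145, 164, 161, 161, 160, 162, 163, 163, 163, 167, 164, 161, 162, 162, 160, 158, 165, 163, 149, 162, 158, 153, 159, 161, 160, 157, 157, 159, 158, 157, 157, 160, 161, 159, 158, 159, 158, 156, 155, 155, 157, 160, 163, 162, 159, 154, 152, 154, 157, 159, 162, 113, 66, 65, 68, 63, 76, 144, 165, 163, 160, 162, 157, 139, 120, 107, 100, 93, 89, 86, 73, 90, 73, 52, 46, 40, 62, 38, 32]
400 [67, 68, 68, 67, 68, 67, 71, 142, 163, 162, 160, 159, 160, 162, 162, 162, 166, 164, 162, 162, 163, 162, 159, 161, 162, 149, 164, 159, 155, 161, 163, 163, 160, 160, 162, 161, 160, 158, 163, 163, 160, 159, 159, 158, 157, 158, 159, 160, 161, 164, 164, 161, 157, 155, 157, 161, 162, 165, 114, 68, 67, 68, 65, 75, 146, 162, 160, 159, 159, 161, 161, 162, 164, 163, 161, 162, 162, 160, 159, 159, 144, 155, 155, 154, 154, 151]
```

>>> jog_arm(plan=[[[0,0.3,0.7,0,0,0,1],[0,0.3,0.7,0,0,6,1],[0,0.3,0.7,0,0,12,1],[0,0.3,0.7,0,0,18,1],[0,0.3,0.7,0,0,24,1],[0,0.3,0.7,0,0,30,1],[0,0.3,0.7,0,0,30,1]]])

```text
t: 20.65
eef_pos: [0.5068, -0.2641, 0.0675]
orientation: [0.001, 0.996, -0.087, 0.0]
force: [1.2, -0.1, -1.5]
grip_width: 0.0151
```

Run:
```python
from ov import *
s=show(); pn,Rn=nutpose(s);print(pn,s['ft_torque'])
```

```text
t 20.65 pos [ 0.5068 -0.2641  0.0675] xaz -9.95 z [ 0.     -0.0013 -1.    ] q [-6.010e-01  4.070e-01  1.749e+00 -1.000e-03  9.850e-01 -4.270e-01] F [ 1.2 -0.1 -1.5] w 0.0151
[ 0.50681822 -0.2640325   0.01066975] [ 0.04609967  0.02817722 -0.03459852]
```

>>> jog_arm(plan=[[[0,0,0,0,0,5,1],[0,0,0,0,0,10,1],[0,0,0,0,0,15,1],[0,0,0,0,0,15,1]]])

```text
t: 21.05
eef_pos: [0.5068, -0.2641, 0.0675]
orientation: [0.001, 0.977, -0.215, 0.0]
force: [-0.2, 0.3, -1.4]
grip_width: 0.0154
```

Run:
```python
from ov import *
s=show(); pn,Rn=nutpose(s);print(pn,s['ft_torque'])
ov2("k5",pn,Rn)
```

```text
t 21.05 pos [ 0.5068 -0.2641  0.0675] xaz -24.84 z [-1.0e-04 -1.3e-03 -1.0e+00] q [-6.010e-01  4.070e-01  1.749e+00 -1.000e-03  9.850e-01 -1.670e-01] F [-0.2  0.3 -1.4] w 0.0154
[ 0.50680606 -0.26405314  0.01063368] [ 0.04987263  0.0135883  -0.03479522]
```

View pics/k5_wrist.png

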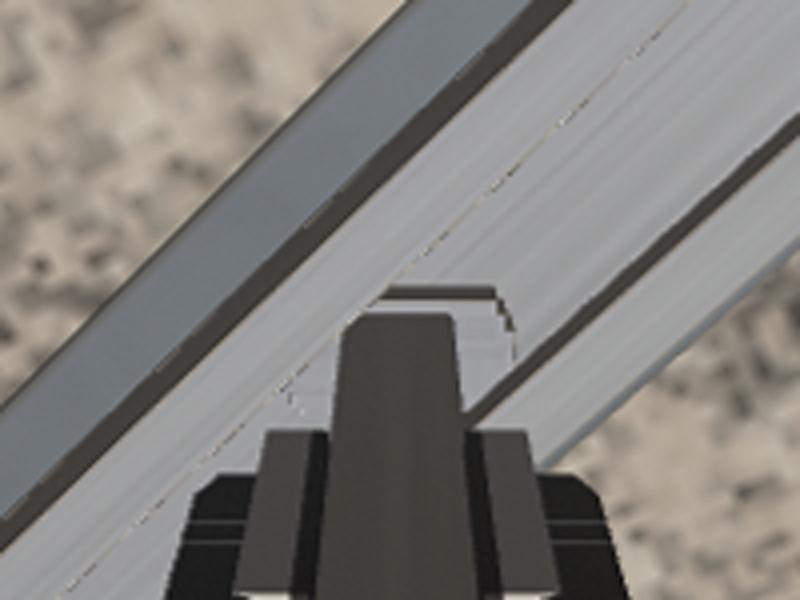

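>>> jog_arm(plan=[[[0,0,0,0,0,6,1],[0,0,0,0,0,12,1],[0,0,0,0,0,18,1],[0,0,0,0,0,24,1],[0,0,0,0,0,30,1],[0,0,0,0,0,36,1],[0,0,0,0,0,42,1],[0,0,0,0,0,45,1],[0,0,0,0,0,45,1]]])

```text
t: 22.05
eef_pos: [0.5067, -0.264, 0.0675]
orientation: [0.001, 0.82, -0.572, 0.0]
force: [-0.7, 0.3, -1.7]
grip_width: 0.0148
```

Run:
```python
from ov import *
s=show(); pn,Rn=nutpose(s);print(pn,s['ft_torque'])
ov2("k6",pn,Rn)
```

```text
t 22.05 pos [ 0.5067 -0.264   0.0675] xaz -69.84 z [-1.0e-04 -1.2e-03 -1.0e+00] q [-6.010e-01  4.070e-01  1.749e+00 -1.000e-03  9.850e-01  6.180e-01] F [-0.7  0.3 -1.7] w 0.0148
[ 0.50682233 -0.26405275  0.01061652] [ 0.03673258 -0.0117778  -0.05030918]
```

View pics/k6_wrist.png

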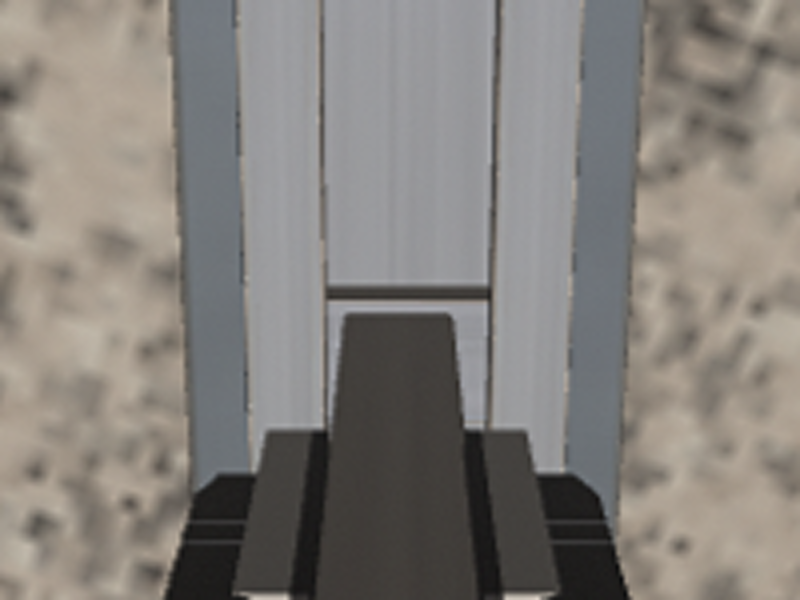

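>>> jog_arm(plan=[[[0,0,1,0,0,0,1],[0,0,2,0,0,0,1],[0,0,2.5,0,0,0,1],[0,0,2.5,0,0,0,1]]])

```text
t: 22.55
eef_pos: [0.5068, -0.2641, 0.0654]
orientation: [0.001, 0.819, -0.573, 0.0]
force: [-0.1, 1.3, 4.0]
grip_width: 0.0152
```

Floor contact (4 N up). Release.

>>> jog_arm(plan=[[[0,0,0,0,0,0,0.5],[0,0,0,0,0,0,0],[0,0,0,0,0,0,-0.5],[0,0,0,0,0,0,-1],[0,0,0,0,0,0,-1],[0,0,0,0,0,0,-1],[0,0,0,0,0,0,-1],[0,0,0,0,0,0,-1]]])

```text
t: 23.35
eef_pos: [0.5067, -0.264, 0.0649]
orientation: [0.001, 0.819, -0.573, 0.0]
force: [0.1, -1.1, -0.7]
grip_width: 0.0857
```

>>> jog_arm(plan=[[[0,0,-10,0,0,0,-1],[0,0,-30,0,0,0,-1],[0,0,-60,0,0,0,-1],[0,0,-100,0,0,0,-1],[0,0,-120,0,0,0,-1],[0,0,-120,0,0,0,-1],[0,0,-120,0,0,0,-1]]])

```text
t: 24.05
eef_pos: [0.5066, -0.2638, 0.1854]
orientation: [0.001, 0.819, -0.573, 0.001]
force: [0.5, 0.1, -1.1]
grip_width: 0.0858
```

Run:
```python
from h import *
s=show()
im,d=robot.get_image("wrist");cv2.imwrite("pics/z1.png",im)
print([(round(x['score'],2),np.round(x['position'],4).tolist()) for x in robot.tip_of("wrist","channel_nut")[:3]])
```

```text
t 24.05 pos [ 0.5066 -0.2638  0.1854] xaz -69.96 z [ 4.0e-04 -1.6e-03 -1.0e+00] q [-6.010e-01  2.990e-01  1.589e+00 -1.000e-03  1.252e+00  6.200e-01] F [ 0.5  0.1 -1.1] w 0.0858
[(0.84, [0.5036, -0.2626, 0.0076]), (0.58, [0.5107, -0.2676, -0.005])]
```

View pics/z1.png

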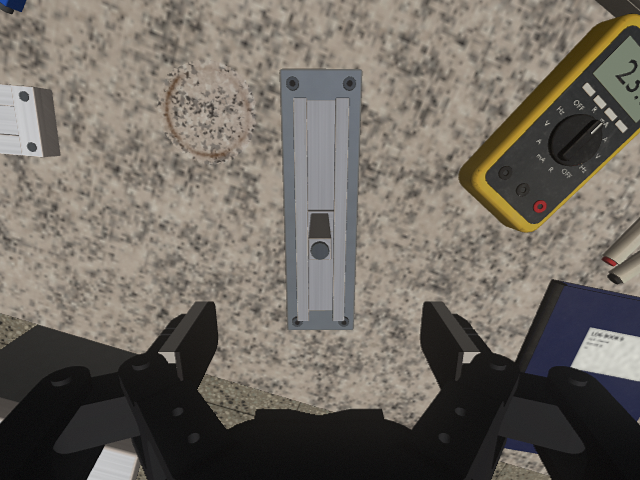

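Run:
```python
from h import *
im,d=robot.get_image("top");cv2.imwrite("pics/z2.png",im)
show();print(robot.hand_in())
```

```text
t 24.2 pos [ 0.5058 -0.2633  0.1834] xaz -69.97 z [-2.8e-03  6.0e-04 -1.0e+00] q [-6.010e-01  3.010e-01  1.591e+00 -1.000e-03  1.252e+00  6.200e-01] F [-0.  -0.3 -0.7] w 0.0857
the job is handed in; nothing more can be done
None
```

View pics/z2.png

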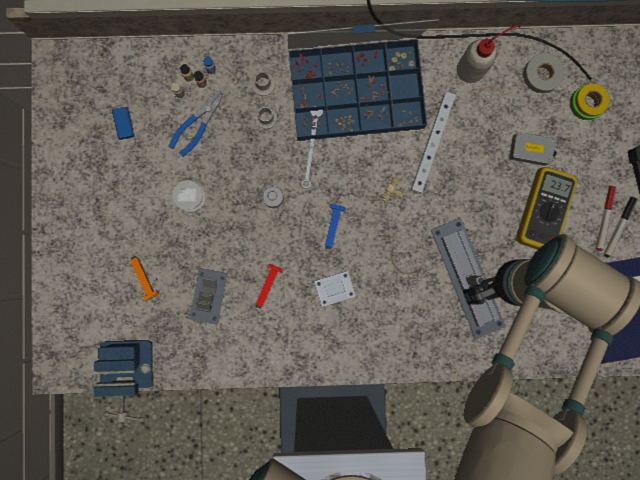

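The nut is standing in the strut about mid-length, with its head lying crosswise under both lips. I handed the job in at about 24 s of the 58 s allowed.

**What was done:** I took the nut from the rest by its free stem and stood it head down in the pocket. I let go there, took it again from above, put the head lengthwise through the slot, and lowered it below the lips. I then turned it a quarter turn, set it on the channel floor and released it.

**Last checks:**
- **Placement:** The last wrist picture shows the nut upright. The head's edge spans the full slot and disappears under the lip on each side.
- **Forces:** No contact showed during the insertion or the turn. The highest reading at the end of any move was about 7 N, when the nut was set down in the pocket; it was 4 N on the channel floor.
- **Surroundings:** The gripper is open and about 120 mm above where it let go. The last top picture shows the weight, brass fitting and spool where they were at the start.

**What disagreed:** The wrist camera's calibration was off by about 2–3 pixels close up. My first estimate of the nut against the slot was about 4–5 mm out across the slot, so I corrected it by comparing head and slot in the same picture before lowering. The network's position for the placed nut agreed with the arm's reading to about 3–4 mm.

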